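# Uncover the pin brushes and hang them on the drying rack

### The job

Get the washed pin brushes ready to dry: lift the white pin cover off each brush that wears one and set it flat into a pocket of the grey tray, one cover to a pocket, and hang each brush by its steel eye on a slanted peg of the rack, one brush to a peg, hanging freely. Leave the bowl, the comb, the massager and the blue box where they are.

Things in the scene. Friction and masses are not known exactly. Their poses are not given: they have to be found in the camera images.
- brush_a_grip (a point): teal pin brush, 200 mm, 110 g, lying pins up. Point: middle of the handle (20 wide, 16 thick), half-way up, 8 mm above the bench. x = along the brush to its eye, z = the way the pins point. From here the handle spans x -40 to +52 mm; head (72 x 48, 12 thick, pins 13 more) x -110 to -38. Balance point about 16 mm towards the head.
- brush_a_eye (a point): centre of the round steel hanging eye at the handle end of the teal brush, 70 mm along x from the grip point; wire 7 mm thick, clear hole 25 mm, 41 mm over all; its hole runs along z. Same axes as the grip point.
- cover_a_mid (a point): white plastic pin cover (absent, None, in some starts), sits loosely over the pins of the teal brush and just lifts off: a box open underneath, 68 mm (x) by 44 mm (y), 28 mm high, walls 3 mm, 30 g. Point: its centre, half-way up, 14 mm above its rim (at the start 26 mm above the bench, over the middle of the head, 74 mm behind the grip point).
- brush_b_grip (a point): orange pin brush, 200 mm, 110 g, lying pins up. Point: middle of the handle (20 wide, 16 thick), half-way up, 8 mm above the bench. x = along the brush to its eye, z = the way the pins point. From here the handle spans x -40 to +52 mm; head (72 x 48, 12 thick, pins 13 more) x -110 to -38. Balance point about 16 mm towards the head.
- brush_b_eye (a point): centre of the round steel hanging eye at the handle end of the orange brush, 70 mm along x from the grip point; wire 7 mm thick, clear hole 25 mm, 41 mm over all; its hole runs along z. Same axes as the grip point.
- cover_b_mid (a point): white plastic pin cover (absent, None, in some starts), sits loosely over the pins of the orange brush and just lifts off: a box open underneath, 68 mm (x) by 44 mm (y), 28 mm high, walls 3 mm, 30 g. Point: its centre, half-way up, 14 mm above its rim (at the start 26 mm above the bench, over the middle of the head, 74 mm behind the grip point).
- brush_c_grip (a point): purple pin brush, 200 mm, 110 g, lying pins up. Point: middle of the handle (20 wide, 16 thick), half-way up, 8 mm above the bench. x = along the brush to its eye, z = the way the pins point. From here the handle spans x -40 to +52 mm; head (72 x 48, 12 thick, pins 13 more) x -110 to -38. Balance point about 16 mm towards the head.
- brush_c_eye (a point): centre of the round steel hanging eye at the handle end of the purple brush, 70 mm along x from the grip point; wire 7 mm thick, clear hole 25 mm, 41 mm over all; its hole runs along z. Same axes as the grip point.
- cover_c_mid (a point): white plastic pin cover (absent, None, in some starts), sits loosely over the pins of the purple brush and just lifts off: a box open underneath, 68 mm (x) by 44 mm (y), 28 mm high, walls 3 mm, 30 g. Point: its centre, half-way up, 14 mm above its rim (at the start 26 mm above the bench, over the middle of the head, 74 mm behind the grip point).
- brush_d_grip (a point): dark grey pin brush, 200 mm, 110 g, lying pins up. Point: middle of the handle (20 wide, 16 thick), half-way up, 8 mm above the bench. x = along the brush to its eye, z = the way the pins point. From here the handle spans x -40 to +52 mm; head (72 x 48, 12 thick, pins 13 more) x -110 to -38. Balance point about 16 mm towards the head.
- brush_d_eye (a point): centre of the round steel hanging eye at the handle end of the dark grey brush, 70 mm along x from the grip point; wire 7 mm thick, clear hole 25 mm, 41 mm over all; its hole runs along z. Same axes as the grip point.
- cover_d_mid (a point): white plastic pin cover (absent, None, in some starts), sits loosely over the pins of the dark grey brush and just lifts off: a box open underneath, 68 mm (x) by 44 mm (y), 28 mm high, walls 3 mm, 30 g. Point: its centre, half-way up, 14 mm above its rim (at the start 26 mm above the bench, over the middle of the head, 74 mm behind the grip point).
- peg_0: peg 0 of 4 on the drying rack: steel rod 9 mm thick, 80 mm long, round end, 45 deg up and towards the robot. Origin: its root on the rail, 225 mm above the bench; z = along the peg to its free end, y = along the rail. Rack fixed: rail 400 long, 30 high, 14 thick, on two end posts 250 mm tall, open below; pegs 90 mm apart, outer ones 71 mm from the posts.
- peg_1: peg 1 of 4 on the drying rack: steel rod 9 mm thick, 80 mm long, round end, 45 deg up and towards the robot. Origin: its root on the rail, 225 mm above the bench; z = along the peg to its free end, y = along the rail. Rack fixed: rail 400 long, 30 high, 14 thick, on two end posts 250 mm tall, open below; pegs 90 mm apart, outer ones 71 mm from the posts.
- peg_2: peg 2 of 4 on the drying rack: steel rod 9 mm thick, 80 mm long, round end, 45 deg up and towards the robot. Origin: its root on the rail, 225 mm above the bench; z = along the peg to its free end, y = along the rail. Rack fixed: rail 400 long, 30 high, 14 thick, on two end posts 250 mm tall, open below; pegs 90 mm apart, outer ones 71 mm from the posts.
- peg_3: peg 3 of 4 on the drying rack: steel rod 9 mm thick, 80 mm long, round end, 45 deg up and towards the robot. Origin: its root on the rail, 225 mm above the bench; z = along the peg to its free end, y = along the rail. Rack fixed: rail 400 long, 30 high, 14 thick, on two end posts 250 mm tall, open below; pegs 90 mm apart, outer ones 71 mm from the posts.
- pocket_0 (a point): centre of the floor of pocket 0 of the tray (3 mm above the bench); the pocket is 78 mm along x, 54 mm along y and 9 mm deep, so one cover fits in flat. The rib to the neighbour is 30 mm wide along y, 12 mm along x. The tray is fixed, 180 mm along x, 150 mm along y, its walls and ribs 12 mm high from the bench.
- pocket_1 (a point): centre of the floor of pocket 1 of the tray (3 mm above the bench); the pocket is 78 mm along x, 54 mm along y and 9 mm deep, so one cover fits in flat. The rib to the neighbour is 30 mm wide along y, 12 mm along x. The tray is fixed, 180 mm along x, 150 mm along y, its walls and ribs 12 mm high from the bench.
- pocket_2 (a point): centre of the floor of pocket 2 of the tray (3 mm above the bench); the pocket is 78 mm along x, 54 mm along y and 9 mm deep, so one cover fits in flat. The rib to the neighbour is 30 mm wide along y, 12 mm along x. The tray is fixed, 180 mm along x, 150 mm along y, its walls and ribs 12 mm high from the bench.
- pocket_3 (a point): centre of the floor of pocket 3 of the tray (3 mm above the bench); the pocket is 78 mm along x, 54 mm along y and 9 mm deep, so one cover fits in flat. The rib to the neighbour is 30 mm wide along y, 12 mm along x. The tray is fixed, 180 mm along x, 150 mm along y, its walls and ribs 12 mm high from the bench.
- bowl: white enamel bowl, empty, 140 mm across, 55 mm high, bystander; origin at the centre of its underside.
- comb: cherrywood comb, 170 x 36 mm, 6 mm thick, lying flat, bystander; origin near its middle on the bench, x along it.
- massager: round ribbed pink silicone massager, 80 mm across, 44 mm high, bystander; origin at the centre of its underside.
- flip_box: sky-blue flip-top hard plastic box, shut, 144 x 204 mm, 94 mm high, fixed bystander; origin at the centre of its underside.
Not all that is in view belongs to the job. What is shaped like the part that bears cover_d_mid but red or yellow is not meant.

How it is judged:
By the outcome, as a careful person would: the job done as asked, in the order asked, and still so for the second after the job is handed in, with the robot touching nothing.
Of cover_a, cover_b, cover_c, cover_d only 2 to 4 are there at a start; the rules pass over those that are not, and their reading is None.
At some moment in a run one of brush_a, brush_b, brush_c, brush_d may be knocked a few centimetres aside while the robot is not near it.
Once in a run the grip may slacken for a moment while it holds something.
It also fails if it takes over 210 s, if anything falls off the work surface, if the arm or the gripper's body presses on something with over 40 N, if the wrist force passes 120 N, or if a joint passes its speed limit or range.

### The arm

A 6-joint arm with a two-finger parallel gripper is mounted at the origin on the work surface. World frame = base frame: x ahead of the robot, y to its left, z up, the work surface at z = 0. Lengths are in m, angles in rad, forces in N, time in s.
With the tool pointing down it reaches from about 0.25 to 0.85 m from the base axis. Payload 12.5 kg.
Tool frame: the origin (TCP) lies midway between the tips of the shut fingers; the grasp point (between the pads) lies manip.tcp_to_grasp behind it (manip.tcp_to_grasp is the distance from the TCP to the grasp point, in m); x points along the fingers, y is the direction in which the jaws open and shut, and the axes are right-handed (so a half turn about x gives the same grasp; the last joint's range is limited). The gripper opens to 93 mm and grips with 3 to 60 N. Pads are 15 mm wide; open, the fingers measure 128 mm over their backs; the gripper's body (75 mm by 188 mm) begins 65 mm behind the grasp point.
Start: joints at [1.21, 0.351, 1.652, -0, 1.139, -0.085], TCP at [0.15, 0.529, 0.219] pointing down, gripper open.
Joint ranges: [-2.75, 2.75], [-0.79, 2.1], [0.01, 2.65], [-1.57, 4.71], [0.07, 3.14], [-2.87, 2.87]. Speed limits (rad/s): [2.22, 2.22, 2.79, 3.14, 3.14, 3.14].

### API

Orientations are given as a rotation vector (axis times angle).
In Python, from bench import manip gives the robot as it stands. The module is installed in compiled form; this text tells all that it offers.
- The arm moves only by the tool drive_tool, never from a script. Its argument "targets" is a list of rows, each a list of 7 numbers: the opening, from 0 (shut) to 1 (fully open), then the shift along the world's x, y, z in cm, then the turn, a rotation vector about the world's x, y, z in degrees. A call has 1 to 20 rows; each row is the pose to reach, as a shift and turn from the pose measured when the call began; what a row does not reach only later rows make up. A row lasts 1/10 s, in which the tool goes at most 50 mm and 8.59 degrees, less where a joint would pass 70% of its speed; a pose out of reach is approached as far as the arm can. A call with a gripper value outside its range is refused whole. The fingers move at their own pace and stop on an object; the grip force is fixed at half the most. Time passes only in rows, so rows that repeat a pose let the fingers close. It gives the time, the measured TCP pose, the force and the opening at its end, in the units of the state.
- manip.get_state(): the state, without advancing time (a new reading comes with each control period).
- manip.camera(name): name is "scene" or "top" or "wrist"; returns a dict with "pixels" (400x640x3 uint8, red, green, blue), "range_z" (400x640 float32, m along the optical axis (not along the pixel's ray), 0 where there is no reading), "intrinsics" (3x3 intrinsics, pixels), "k1" (the pictures are not rectified: a ray, as slopes to the right and down, at radius r is drawn at 1 + k1 r^2 times it, then the intrinsics apply), "position" and "orientation" of the camera in the world. Camera axes: x right, y down, z forward; pixel columns grow to the right and rows downward; lengths in m; the calibration is good to about 2 mm. A picture is of the moment at which its call begins.
- manip.hand_in(): hands the job in, once; it reports no verdict.
The state is a dict: "time_s": time; "q": joint angles; "joint_velocities": joint speeds; "joint_torque": joint torques, N m; "position": TCP position; "orientation": TCP orientation; "ft_force": force on the tool from outside, world axes, zero at the start; "moment": the same for the moment, N m; "width": finger opening in m.
Only numpy, scipy, OpenCV 4.12 (cv2) and the standard library are available. Lean on these libraries where they do the work, as an engineer would, in place of code of your own. Each camera call takes 0.05 s, during which the arm holds its last target. There are 200 camera calls.

## Working session

There is one attempt and no reset: what is moved stays moved. The work goes in short steps, Python scripts to look and compute and a tool call to move; the robot and the scene stay as the last step left them, time stands still between calls to the robot, and variables do not carry over. Pictures are saved under pics/ and viewed, about 12 in all and at most 16, crops included, and the job is handed in when it is done.

Besides the shell and the picture viewer there is one more tool, called after "Call:" as name(argument=value, ...) on one line, values as JSON. drive_tool: Moves the arm, as the interface text tells. Its arguments: {"type":"object","properties":{"targets":{"type":"array"}},"required":["targets"]}

```bash
mkdir -p pics
cat > h.py <<'E'
import numpy as np, cv2
from bench import manip
from scipy.spatial.transform import Rotation as R
def cam(n):
    c=manip.camera(n); c['R']=R.from_rotvec(c['orientation']).as_matrix() if np.size(c['orientation'])==3 else (np.array(c['orientation']) if np.shape(c['orientation'])==(3,3) else R.from_quat(c['orientation']).as_matrix()); return c
def save(c,f): cv2.imwrite('pics/'+f,cv2.cvtColor(c['pixels'],cv2.COLOR_RGB2BGR))
def rays(c,uv):
    K=c['intrinsics']; uv=np.atleast_2d(uv).astype(float)
    d=np.stack([(uv[:,0]-K[0,2])/K[0,0],(uv[:,1]-K[1,2])/K[1,1]],1)
    s=d.copy()
    for _ in range(10): s=d/(1+c['k1']*(s**2).sum(1,keepdims=True))
    return np.c_[s,np.ones(len(s))]
def onplane(c,uv,z):
    w=rays(c,uv)@c['R'].T; p=np.array(c['position']); return p+w*((z-p[2])/w[:,2])[:,None]
def cloud(c):
    v,u=np.mgrid[:400,:640]; r=rays(c,np.c_[u.ravel(),v.ravel()])
    return ((r*c['range_z'].reshape(-1,1))@c['R'].T+np.array(c['position'])).reshape(400,640,3)
E
python3 - <<'E'
from h import *
s=manip.get_state(); print(s, manip.tcp_to_grasp)
for n in('scene','top','wrist'):
    c=cam(n); save(c,n+'0.png'); print(n,c['position'],c['orientation'],c['intrinsics'].tolist() if hasattr(c['intrinsics'],'tolist') else c['intrinsics'],c['k1'])
    np.savez(n+'0.npz',**{k:np.array(v) for k,v in c.items()})
E
```

```text
{'time_s': 0.0, 'q': array([ 1.21036633e+00,  3.51256098e-01,  1.65242510e+00,  1.54247907e-05,
        1.13913249e+00, -8.46108182e-02]), 'joint_velocities': array([ 0.00201723, -0.0008574 , -0.00015969, -0.00036375, -0.00156755,
       -0.00139572]), 'joint_torque': array([ 5.80575252e-04, -4.97311735e+01, -2.85259563e+01,  7.00373878e-02,
        2.54192145e-02, -1.31465977e-04]), 'position': array([0.14963596, 0.52888399, 0.21809018]), 'orientation': array([ 0.21558188,  1.56021431, -0.21745266]), 'ft_force': array([-0.08209629,  0.5534384 ,  0.1135818 ]), 'moment': array([ 1.60215595e-02,  5.96264688e-03, -2.97580845e-05]), 'width': 0.09277075427873197} 0.0188
scene [0.91170604 0.65807335 1.19442405] [-0.82171455 -2.69948392  0.88454615] [[422.4689755724789, 0.0, 324.5333060175331], [0.0, 422.4689755724789, 208.69023867925105], [0.0, 0.0, 1.0]] 0.007781968856360906
top [0.32609643 0.00727928 1.78774115] [-2.16507894  2.18213344 -0.09029701] [[497.83934972952346, 0.0, 320.18762852134824], [0.0, 497.83934972952346, 204.0860161790197], [0.0, 0.0, 1.0]] -0.0642582873766144
wrist [0.07691965 0.55033702 0.38614564] [2.32070439 1.75415543 0.2441848 ] [[346.9005091081851, 0.0, 317.3808841734609], [0.0, 346.9005091081851, 200.77034164213447], [0.0, 0.0, 1.0]] 0.008435617947859724
```

View pics/scene0.png

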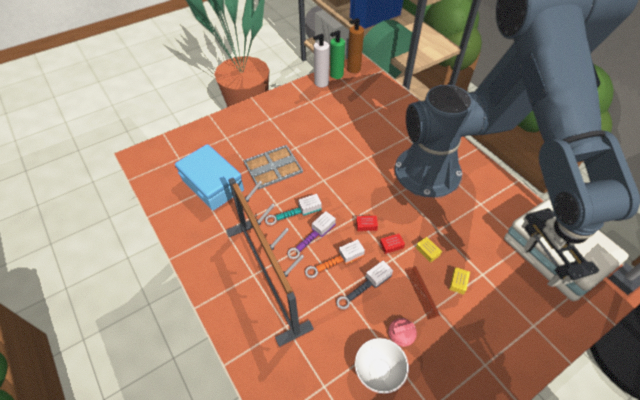

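View pics/top0.png

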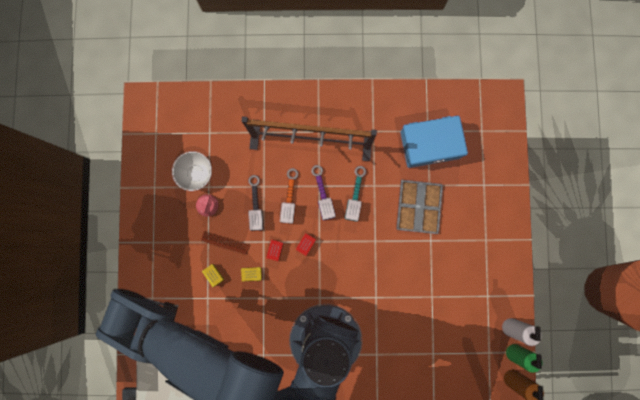

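The top view shows four covered brushes, grey (254,205), orange (290,195), purple (323,190) and teal (357,193), all with white covers. The look-alikes are red (275,250), (307,243) and yellow (212,275), (251,274) covers, which are not meant. The tray is at (420,206), and the rack spans from (245,130) to (372,140).

```bash
cat >> h.py <<'E'
def load(n):
    return {k:v for k,v in np.load(n).items()}
def comps(m,amin):
    n,l,st,ce=cv2.connectedComponentsWithStats(m.astype(np.uint8),connectivity=8)
    return [(l==i,st[i],ce[i]) for i in range(1,n) if st[i,4]>=amin]
def tri(c1,u1,c2,u2):
    A=[];b=[]
    for c,u in((c1,u1),(c2,u2)):
        d=(rays(c,u)@c['R'].T)[0]; d/=np.linalg.norm(d); P=np.eye(3)-np.outer(d,d); A.append(P); b.append(P@np.array(c['position']))
    return np.linalg.solve(sum(A),sum(b))
E
python3 - <<'E'
from h import *
for n in('top','scene'):
    c=load(n+'0.npz'); X=cloud(c); hsv=cv2.cvtColor(c['pixels'],cv2.COLOR_RGB2HSV); z=X[...,2]
    area=(X[...,0]>.2)&(X[...,0]<1)&(abs(X[...,1])<.7)&(c['range_z']>0)
    print(n,'bench z',np.median(z[area]))
    m=area&(hsv[...,1]<70)&(hsv[...,2]>120)&(z>.02)&(z<.07)
    for mm,st,ce in comps(m,30):
        p=X[mm]; r=cv2.minAreaRect((p[:,:2]*1000).astype(np.float32)); print('white',ce.round(1),st[4],p.mean(0).round(3),'ztop %.3f'%np.percentile(p[:,2],80),np.round(r[1]),round(r[2],1), onplane(c,ce,.04).round(3))
    for nm,lo,hi in(('teal',75,95),('purple',125,150),('orange',4,14),('blue',98,112)):
        m=area&(hsv[...,0]>=lo)&(hsv[...,0]<=hi)&(hsv[...,1]>(80 if nm!='orange' else 180))&(z>.008)&(z<(.03 if nm!='blue' else .2))
        for mm,st,ce in comps(m,25): print(nm,ce.round(1),st[4],X[mm].mean(0).round(3))
    m=area&(z>.235)&(z<.29)
    for mm,st,ce in comps(m,4): print('high',ce.round(1),st,X[mm].mean(0).round(3),X[mm].min(0).round(3),X[mm].max(0).round(3))
E
```

```text
top bench z 0.0008244377206987341
white [194.9 168.6] 397 [0.612 0.462 0.04 ] ztop 0.054 [135. 137.] 83.8 [[0.612 0.462 0.04 ]]
white [326.5 208.6] 241 [ 0.465 -0.006  0.04 ] ztop 0.044 [70. 44.] 13.6 [[ 0.465 -0.006  0.04 ]]
white [353.2 209.9] 243 [ 0.459 -0.1    0.04 ] ztop 0.043 [44. 72.] 78.8 [[ 0.459 -0.1    0.04 ]]
white [287.1 212.7] 243 [0.451 0.133 0.04 ] ztop 0.044 [44. 68.] 82.8 [[0.451 0.133 0.04 ]]
white [255.2 219.8] 238 [0.427 0.245 0.039] ztop 0.043 [67. 44.] 0.7 [[0.427 0.245 0.04 ]]
teal [356.7 188. ] 93 [ 0.54  -0.115  0.015]
purple [320.8 187.1] 86 [0.544 0.014 0.016]
orange [290.2 190.7] 107 [0.532 0.123 0.016]
blue [433.6 140.5] 2460 [ 0.695 -0.379  0.092]
high [308.3 128.7] [241 116 137  34 684] [0.703 0.051 0.244] [ 0.629 -0.166  0.235] [0.746 0.264 0.285]
high [293.1 136.6] [291 130   5  14  39] [0.673 0.098 0.262] [0.649 0.093 0.238] [0.7   0.103 0.285]
high [321.6 139.9] [320 133   4  14  38] [0.662 0.009 0.264] [0.639 0.004 0.237] [0.688 0.014 0.284]
scene bench z 0.000981815664619412
white [309.5 202.6] 274 [ 0.463 -0.096  0.038] ztop 0.042 [49. 69.] 78.
[... 191 characters left out ...]
3.0 [[0.455 0.137 0.04 ]]
white [379.  272.4] 354 [0.431 0.247 0.038] ztop 0.042 [71. 46.] 2.5 [[0.432 0.248 0.04 ]]
white [382.4 361.8] 1163 [0.59  0.463 0.038] ztop 0.052 [137. 137.] 52.3 [[0.591 0.464 0.04 ]]
teal [288.4 213.3] 127 [ 0.539 -0.113  0.015]
purple [307.  240.2] 131 [0.545 0.015 0.016]
orange [329.1 263. ] 144 [0.532 0.126 0.016]
blue [208.5 175.4] 2343 [ 0.707 -0.362  0.083]
high [263.1 234.7] [228 177  68 125 925] [0.703 0.052 0.244] [ 0.63  -0.165  0.235] [0.744 0.264 0.286]
high [279.5 236.9] [271 228  18  19  80] [0.675 0.1   0.26 ] [0.65  0.094 0.235] [0.702 0.106 0.285]
high [293.9 263.9] [285 255  19  19  90] [0.686 0.189 0.259] [0.659 0.181 0.235] [0.712 0.195 0.283]
```

Run:
```python
import cv2
a=cv2.imread('pics/top0.png')[105:245,230:450]; cv2.imwrite('pics/topc.png',cv2.resize(a,None,fx=3.6,fy=3.6,interpolation=cv2.INTER_CUBIC))
```

```text
(no output)
```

View pics/topc.png

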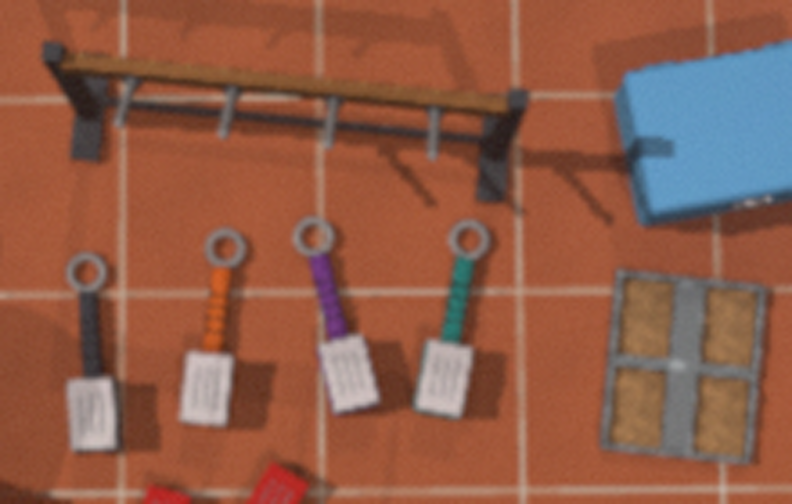

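The crop confirms it: the four white covers sit on the teal, purple, orange and grey brushes. The red ones (crop 165,495 and 275,490) lie loose. Next I'll measure the pockets, pegs and brush axes.

Run:
```python
from h import *
cov={'d':(.429,.246),'o':(.453,.135),'p':(.467,-.004),'t':(.461,-.098)}
for n in('top','scene'):
    c=load(n+'0.npz'); X=cloud(c); hsv=cv2.cvtColor(c['pixels'],cv2.COLOR_RGB2HSV); z=X[...,2]
    print(n)
    m=(X[...,0]>.3)&(X[...,0]<.65)&(X[...,1]<-.2)&(X[...,1]>-.5)&(z<.02)&(hsv[...,0]>=8)&(hsv[...,0]<=30)&(hsv[...,1]<165)&(hsv[...,1]>60)
    m=cv2.morphologyEx(m.astype(np.uint8),cv2.MORPH_OPEN,np.ones((3,3)))
    for mm,st,ce in comps(m,60):
        P=onplane(c,np.argwhere(mm)[:,::-1],.003); r=cv2.minAreaRect((P[:,:2]*1000).astype(np.float32)); print('pocket',ce.round(1),st[4],np.round(r[0]),np.round(r[1]),round(r[2],1),'z %.4f'%np.median(z[mm]))
    m=(hsv[...,1]<80)&(X[...,0]>.5)&(X[...,0]<.66)&(z<.03)&(X[...,1]>-.2)&(X[...,1]<.3)
    for mm,st,ce in comps(m,20):
        P=onplane(c,np.argwhere(mm)[:,::-1],.008)
        (cx,cy),rr=cv2.minEnclosingCircle((P[:,:2]*1000).astype(np.float32)); print('eye',ce.round(1),st[4],round(cx),round(cy),round(rr),'z %.4f'%np.percentile(z[mm],70))
    for y0,x0 in((.189,.686),(.099,.674),(.009,.662),(-.081,.65)):
        m=(z>.232)&(z<.30)&(abs(X[...,1]-y0-.13*(x0-X[...,0]))<.014)&(X[...,0]>x0-.06)&(X[...,0]<x0+.012)
        p=X[m]
        if len(p)<5: print('none');continue
        mu=p.mean(0); v=np.linalg.svd(p-mu)[2][0]; v*=np.sign(v[2]); t=(p-mu)@v
        print('peg',len(p),'mu',mu.round(4),'dir',v.round(3),'tip',(mu+v*t.max()).round(4),'root',(mu+v*(.225-mu[2])/v[2]).round(4))
```

```text
top
pocket [399.3 168.1] 78 [ 612. -272.] [24. 70.] 83.1 z 0.0001
pocket [438.1 176.4] 800 [ 573. -392.] [ 94. 214.] 1.6 z -0.0004
pocket [389.8 184.8] 106 [ 552. -238.] [69. 22.] 89.6 z -0.0005
pocket [408.8 193.1] 290 [ 524. -305.] [51. 76.] 88.6 z 0.0031
pocket [432.2 195.3] 300 [ 512. -388.] [51. 77.] 88.3 z 0.0036
pocket [406.7 217.8] 314 [ 432. -294.] [52. 78.] 84.0 z 0.0034
pocket [430.2 220.2] 300 [ 422. -378.] [51. 76.] 88.4 z 0.0030
pocket [424.7 241.1] 455 [ 344. -349.] [297.  75.] 80.6 z -0.0001
eye [366.  157.7] 34 652 -153 14 z 0.0109
eye [317.  170.2] 67 607 27 20 z 0.0109
eye [359.8 172. ] 71 594 -127 28 z 0.0132
eye [292.3 173.6] 57 595 117 20 z 0.0129
eye [254.  186.4] 123 546 256 46 z 0.0153
peg 33 mu [0.6774 0.188  0.2683] dir [-0.717  0.067  0.694] tip [0.6595 0.1896 0.2856] root [0.7221 0.1838 0.225 ]
peg 29 mu [0.6664 0.0987 0.2687] dir [-0.705  0.1    0.702] tip [0.6501 0.101  0.2849] root [0.7102 0.0925 0.225 ]
peg 28 mu [0.6547 0.0097 0.2703] dir [-0.744  0.081  0.663] tip [0.6406 0.0112 0.2829] root [0.7056 0.0042 0.225 ]
peg 25 mu [ 0.6431 -0.0789  0.2723]
[... 346 characters left out ...]
038
pocket [266.6 176.5] 177 [ 519. -308.] [48. 76.] 83.6 z 0.0038
eye [270.4 219.2] 80 599 -131 25 z 0.0112
eye [293.2 252.9] 89 605 28 23 z 0.0111
eye [310.9 271.6] 87 594 115 21 z 0.0116
eye [348.6 297.4] 238 543 255 47 z 0.0143
peg 66 mu [0.6788 0.1893 0.266 ] dir [-0.705  0.053  0.707] tip [0.6614 0.1906 0.2834] root [0.7196 0.1862 0.225 ]
peg 57 mu [0.6681 0.1003 0.2672] dir [-0.71   0.081  0.699] tip [0.6508 0.1023 0.2842] root [0.711  0.0954 0.225 ]
peg 51 mu [0.6566 0.0112 0.2689] dir [-0.708  0.053  0.704] tip [0.6422 0.0122 0.2832] root [0.7008 0.0079 0.225 ]
peg 44 mu [ 0.6458 -0.0778  0.2696] dir [-0.709  0.069  0.702] tip [ 0.6315 -0.0765  0.2838] root [ 0.6909 -0.0822  0.225 ]
```

```bash
cat >> h.py <<'E'
def Rt(psi,pitch=0,flip=0):
    "tool rotation: x down then tilted forward by pitch about lateral; jaws lateral to heading psi (deg)"
    p,t=np.radians([psi,pitch]); h=np.array([np.cos(p),np.sin(p),0]); y=np.array([-np.sin(p),np.cos(p),0])
    x=h*np.sin(t)+np.array([0,0,-np.cos(t)]); y=-y if flip else y
    return np.stack([x,y,np.cross(x,y)],1)
def delta(pos,psi,pitch=0,flip=0,s=None):
    s=s or manip.get_state(); Rn=R.from_rotvec(s['orientation'])
    dr=(R.from_matrix(Rt(psi,pitch,flip))*Rn.inv()).as_rotvec(degrees=True)
    return ((np.array(pos)-s['position'])*100).round(2).tolist()+dr.round(1).tolist()
def whites():
    c=cam('wrist'); X=cloud(c); hsv=cv2.cvtColor(c['pixels'],cv2.COLOR_RGB2HSV)
    m=(hsv[...,1]<70)&(hsv[...,2]>110)&(X[...,2]>.034)&(X[...,2]<.05)
    for mm,st,ce in comps(m,400):
        p=X[mm]; r=cv2.minAreaRect((p[:,:2]*1000).astype(np.float32)); print('white px',ce.round(),np.round(r[0],1),np.round(r[1]),round(r[2],1),'z %.4f'%np.median(p[:,2]))
    return c
E
python3 - <<'E'
from h import *
s=manip.get_state(); M=R.from_rotvec(s['orientation']).as_matrix(); print(M.round(3))
for f in(0,1): print(delta([.45,.06,.24],0,0,f), delta([.429,.246,.2],1.5,0,f))
E
```

```text
[[-0.     0.272  0.962]
 [-0.001  0.962 -0.272]
 [-1.    -0.001 -0.   ]]
[30.04, -46.9, 2.18, 0.0, -0.0, 15.8] [27.94, -28.3, -1.82, 0.1, -0.0, 17.3]
[30.04, -46.9, 2.18, -0.0, -0.1, -164.2] [27.94, -28.3, -1.82, -0.0, -0.1, -162.7]
```

Call:
drive_tool(targets=[[1, 27, -45.9, 4.2, 0, 0, 15.8], [1, 27, -45.9, 4.2, 0, 0, 15.8], [1, 27, -45.9, 4.2, 0, 0, 15.8], [1, 27, -45.9, 4.2, 0, 0, 15.8], [1, 27, -45.9, 4.2, 0, 0, 15.8], [1, 27, -45.9, 4.2, 0, 0, 15.8], [1, 27, -45.9, 4.2, 0, 0, 15.8], [1, 27, -45.9, 4.2, 0, 0, 15.8], [1, 27, -45.9, 4.2, 0, 0, 15.8], [1, 27, -45.9, 4.2, 0, 0, 15.8], [1, 27, -45.9, 4.2, 0, 0, 15.8], [1, 27, -45.9, 4.2, 0, 0, 15.8], [1, 27, -45.9, 4.2, 0, 0, 15.8], [1, 27, -45.9, 4.2, 0, 0, 15.8]])

```text
time_s: 1.55
position: [0.4191, 0.0707, 0.26]
orientation: [-0.001, 1.571, 0.0]
ft_force: [-0.6, 0.2, -0.3]
width: 0.0934
```

Run:
```python
from h import *
s=manip.get_state(); print(s['time_s'],s['position'],s['width'])
c=whites(); save(c,'w1.png'); print(c['position'])
np.savez('w1.npz',**{k:np.array(v) for k,v in c.items()})
for n,p,y in(('d',[.429,.246,.026],1.5),('t',[.461,-.098,.026],-12)): print(n,delta(p,y))
```

```text
1.55 [0.41907142 0.07072809 0.26003048] 0.09337608671422117
white px [471. 178.] [427.7 244.7] [68. 44.] 3.7 z 0.0419
white px [371. 198.] [451.7 132.8] [44. 68.] 83.2 z 0.0418
white px [171. 205.] [ 460.2 -100.1] [45. 68.] 78.8 z 0.0419
white px [252. 209.] [465.6  -6.4] [68. 44.] 13.5 z 0.0419
[0.34352636 0.0712845  0.42804916]
d [0.99, 17.51, -23.41, 0.0, -0.0, 1.4]
t [4.19, -16.89, -23.41, 0.0, -0.0, -12.1]
```

View pics/w1.png

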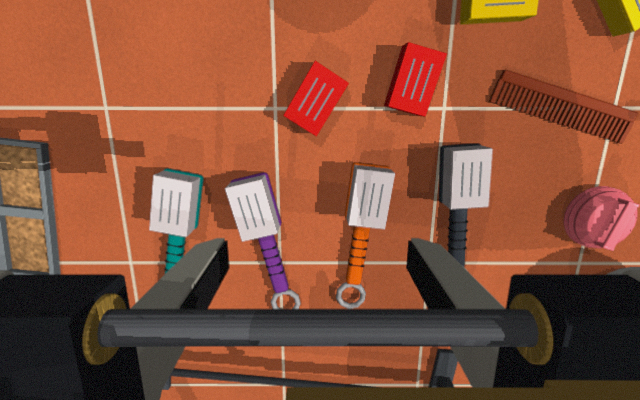

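Call:
drive_tool(targets=[[1, 4.1, -17, -13, 0, 0, -11.3], [1, 4.1, -17, -13, 0, 0, -11.3], [1, 4.1, -17, -13, 0, 0, -11.3], [1, 4.1, -17, -13, 0, 0, -11.3], [1, 4.1, -17, -13, 0, 0, -11.3], [1, 4.1, -17, -18, 0, 0, -11.3], [1, 4.1, -17, -21.5, 0, 0, -11.3], [1, 4.1, -17, -23.4, 0, 0, -11.3], [1, 4.1, -17, -23.4, 0, 0, -11.3], [0, 4.1, -17, -23.4, 0, 0, -11.3], [0, 4.1, -17, -23.4, 0, 0, -11.3], [0, 4.1, -17, -23.4, 0, 0, -11.3], [0, 4.1, -17, -23.4, 0, 0, -11.3], [0, 4.1, -17, -23.4, 0, 0, -11.3], [0, 4.1, -17, -21, 0, 0, -11.3], [0, 4.1, -17, -17, 0, 0, -11.3], [0, 4.1, -17, -14, 0, 0, -11.3], [0, 4.1, -17, -14, 0, 0, -11.3]])

```text
time_s: 3.4
position: [0.462, -0.0997, 0.1236]
orientation: [0.152, 1.56, -0.155]
ft_force: [0.4, -0.1, -1.8]
width: 0.0254
```

Run:
```python
from h import *
s=manip.get_state(); print(s['time_s'],s['position'],s['width'],s['ft_force'])
c=whites(); save(c,'w2.png')
print(delta([.431,-.296,.018],-6.4))
```

```text
3.4 [ 0.46196676 -0.09971426  0.12362617] 0.02535021902820513 [ 0.43193278 -0.09964415 -1.76651908]
white px [623. 133.] [450.9 124.4] [30. 68.] 83.0 z 0.0419
white px [441. 185.] [465.8  -6.6] [68. 44.] 13.5 z 0.0419
white px [315. 201.] [ 460.2 -100.6] [44. 68.] 78.5 z 0.0419
[-3.0, -19.66, -10.36, 0.1, 0.2, 4.8]
```

View pics/w2.png

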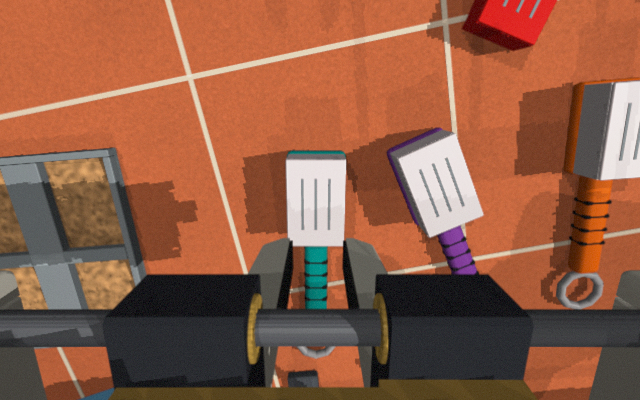

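The view shows the cover still on the brush at (315,201): the fingers close slowly and I lifted too early. I'll redo it with more time for closing.

Call:
drive_tool(targets=[[0.72, -0.2, -0.1, 0, 0, 0, 0], [0.72, -0.2, -0.1, 0, 0, 0, 0], [0.72, -0.2, -0.1, 0, 0, 0, 0], [0.72, -0.2, -0.1, 0, 0, 0, 0], [0.72, -0.2, -0.1, -2, 0, 0, 0], [0.72, -0.2, -0.1, -5, 0, 0, 0], [0.72, -0.2, -0.1, -8, 0, 0, 0], [0.72, -0.2, -0.1, -9.8, 0, 0, 0], [0.72, -0.2, -0.1, -9.8, 0, 0, 0], [0, -0.2, -0.1, -9.8, 0, 0, 0], [0, -0.2, -0.1, -9.8, 0, 0, 0], [0, -0.2, -0.1, -9.8, 0, 0, 0], [0, -0.2, -0.1, -9.8, 0, 0, 0], [0, -0.2, -0.1, -9.8, 0, 0, 0], [0, -0.2, -0.1, -9.8, 0, 0, 0]])

```text
time_s: 4.95
position: [0.4595, -0.1005, 0.0244]
orientation: [0.152, 1.561, -0.155]
ft_force: [-1.1, -0.3, 7.7]
width: 0.0434
```

Call:
drive_tool(targets=[[0, 0, 0, 1.5, 0, 0, 0], [0, 0, 0, 4, 0, 0, 0], [0, 0, 0, 7, 0, 0, 0], [0, -2.9, -19.6, 7, 0, 0, 4.9], [0, -2.9, -19.6, 7, 0, 0, 4.9], [0, -2.9, -19.6, 7, 0, 0, 4.9], [0, -2.9, -19.6, 7, 0, 0, 4.9], [0, -2.9, -19.6, 7, 0, 0, 4.9], [0, -2.9, -19.6, 6, 0, 0, 4.9], [0, -2.9, -19.6, 6, 0, 0, 4.9]])

```text
time_s: 5.95
position: [0.4299, -0.2951, 0.0831]
orientation: [0.086, 1.566, -0.086]
ft_force: [-0.4, 0.2, -0.3]
width: 0.0436
```

Run:
```python
from h import *
s=manip.get_state(); print(s['time_s'],s['position'],s['width'],s['ft_force'])
c=cam('wrist'); save(c,'w3.png'); X=cloud(c); hsv=cv2.cvtColor(c['pixels'],cv2.COLOR_RGB2HSV)
m=(hsv[...,1]<70)&(hsv[...,2]>110)&(X[...,2]>.07)&(X[...,2]<.13)
for mm,st,ce in comps(m,400):
    p=X[mm]; r=cv2.minAreaRect((p[:,:2]*1000).astype(np.float32)); print(ce,np.round(r[0],1),np.round(r[1]),round(r[2],1),np.median(p[:,2]))
m=(X[...,1]<-.2)&(X[...,2]<.02)&(hsv[...,0]>=8)&(hsv[...,0]<=30)&(hsv[...,1]<165)&(hsv[...,1]>60)
m=cv2.morphologyEx(m.astype(np.uint8),cv2.MORPH_OPEN,np.ones((5,5)))
for mm,st,ce in comps(m,600):
    P=onplane(c,np.argwhere(mm)[:,::-1],.003); r=cv2.minAreaRect((P[:,:2]*1000).astype(np.float32)); print('pocket',ce.round(1),st[4],np.round(r[0]),np.round(r[1]),round(r[2],1),'z %.4f'%np.median(X[mm][:,2]))
```

```text
5.95 [ 0.42986905 -0.29509236  0.08313469] 0.04359173684259298 [-0.38596104  0.22640035 -0.29061589]
[317.76902916 250.30195479] [ 424.6 -294. ] [49. 56.] 83.0 0.10056293693871501
pocket [203.1 208.2] 6943 [ 424. -380.] [53. 78.] 83.5 z 0.0053
pocket [318.3 172.9] 1883 [ 405. -291.] [55. 18.] 83.7 z 0.0053
pocket [317.3 351.2] 710 [ 558. -309.] [54. 11.] 83.7 z 0.0055
```

View pics/w3.png

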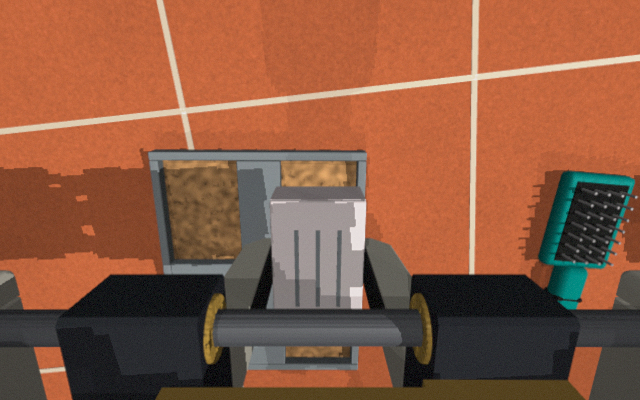

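The cover is held over pocket C, with the teal brush bare at (585,220). I'll place it, lift off and travel above the purple brush.

Call:
drive_tool(targets=[[0, 0.3, -0.15, -2, 0, 0, 0], [0, 0.3, -0.15, -5, 0, 0, 0], [0, 0.3, -0.15, -6.3, 0, 0, 0], [0, 0.3, -0.15, -6.65, 0, 0, 0], [0, 0.3, -0.15, -6.65, 0, 0, 0], [0.65, 0.3, -0.15, -6.6, 0, 0, 0], [0.65, 0.3, -0.15, -6.6, 0, 0, 0], [0.65, 0.3, -0.15, -6.6, 0, 0, 0], [0.7, 0.3, -0.15, -4, 0, 0, 0], [0.7, 0.3, -0.15, 0, 0, 0, 0], [0.7, 0.3, -0.15, 3, 0, 0, 0], [0.72, 3.6, 28.9, 3, 0, 0, 19.9], [0.72, 3.6, 28.9, 3, 0, 0, 19.9], [0.72, 3.6, 28.9, 3, 0, 0, 19.9], [0.72, 3.6, 28.9, 3, 0, 0, 19.9], [0.72, 3.6, 28.9, 3, 0, 0, 19.9], [0.72, 3.6, 28.9, 3, 0, 0, 19.9], [0.72, 3.6, 28.9, 3, 0, 0, 19.9], [0.72, 3.6, 28.9, 3, 0, 0, 19.9]])

```text
time_s: 7.9
position: [0.4663, -0.0055, 0.1139]
orientation: [-0.188, 1.559, 0.188]
ft_force: [0.8, -0.3, -0.4]
width: 0.0672
```

Run:
```python
from h import *
s=manip.get_state(); print(s['time_s'],s['position'],s['width'],s['ft_force'])
c=whites()
c=cam('top'); X=cloud(c); hsv=cv2.cvtColor(c['pixels'],cv2.COLOR_RGB2HSV)
m=(hsv[...,1]<70)&(hsv[...,2]>120)&(X[...,2]>.02)&(X[...,2]<.05)&(X[...,0]<.58)&(X[...,1]<.4)
for mm,st,ce in comps(m,50):
    p=X[mm]; r=cv2.minAreaRect((p[:,:2]*1000).astype(np.float32)); print('top',ce,np.round(r[0],1),np.round(r[1]),round(r[2],1),'z',np.median(p[:,2]))
print(delta([.4657,-.0065,.026],13.5))
```

```text
7.9 [ 0.46626744 -0.00554807  0.11392032] 0.06720059166182236 [ 0.77856926 -0.2519291  -0.42328135]
white px [316. 206.] [465.7  -6.6] [68. 44.] 13.5 z 0.0419
white px [504. 230.] [451.7 132.8] [46. 68.] 83.4 z 0.0418
white px [630. 253.] [439.6 227.3] [45. 18.] 19.6 z 0.0420
top [287.1322314  212.71487603] [450.9 132.7] [44. 68.] 83.8 z 0.039244078736226595
top [407.94930876 217.04147465] [ 433.4 -294.3] [41. 68.] 83.2 z 0.031040289073366978
top [255.17521368 219.8034188 ] [428.9 246.4] [44. 69.] 89.7 z 0.040667116401192804
[-0.05, 0.04, -8.78, -0.0, 0.2, -0.1]
```

Call:
drive_tool(targets=[[0.72, 0, 0, -4, 0, 0, 0], [0.72, 0, 0, -7.5, 0, 0, 0], [0.72, 0, 0, -8.7, 0, 0, 0], [0.72, 0, 0, -8.7, 0, 0, 0], [0, 0, 0, -8.7, 0, 0, 0], [0, 0, 0, -8.7, 0, 0, 0], [0, 0, 0, -8.7, 0, 0, 0], [0, 0, 0, -8.7, 0, 0, 0], [0, 0, 0, -8.7, 0, 0, 0], [0, 0, 0, -8.7, 0, 0, 0], [0, 0, 0, -7, 0, 0, 0], [0, 0, 0, -3, 0, 0, 0], [0, 5.6, -30.1, -2, 0, 0, -19.9], [0, 5.6, -30.1, -2, 0, 0, -19.9], [0, 5.6, -30.1, -2, 0, 0, -19.9], [0, 5.6, -30.1, -2, 0, 0, -19.9], [0, 5.6, -30.1, -2, 0, 0, -19.9], [0, 5.6, -30.1, -2, 0, 0, -19.9], [0, 5.6, -30.1, -2, 0, 0, -19.9], [0, 5.6, -30.1, -2, 0, 0, -19.9]])

```text
time_s: 10.0
position: [0.522, -0.3088, 0.0937]
orientation: [0.087, 1.566, -0.088]
ft_force: [-0.2, 1.4, -0.8]
width: 0.0435
```

Call:
drive_tool(targets=[[0, 0.1, 0.2, -3, 0, 0, 0], [0, 0.1, 0.2, -6.5, 0, 0, 0], [0, 0.1, 0.2, -7.5, 0, 0, 0], [0, 0.1, 0.2, -7.7, 0, 0, 0], [0, 0.1, 0.2, -7.7, 0, 0, 0], [0.65, 0.1, 0.2, -7.6, 0, 0, 0], [0.65, 0.1, 0.2, -7.6, 0, 0, 0], [0.65, 0.1, 0.2, -7.6, 0, 0, 0], [0.7, 0.1, 0.2, -5, 0, 0, 0], [0.7, 0.1, 0.2, -1, 0, 0, 0], [0.72, -7.1, 44.1, 2, 0, 0, 0], [0.72, -7.1, 44.1, 2, 0, 0, 0], [0.72, -7.1, 44.1, 2, 0, 0, 0], [0.72, -7.1, 44.1, 2, 0, 0, 0], [0.72, -7.1, 44.1, 2, 0, 0, 0], [0.72, -7.1, 44.1, 2, 0, 0, 0], [0.72, -7.1, 44.1, 2, 0, 0, 0], [0.72, -7.1, 44.1, 2, 0, 0, 0], [0.72, -7.1, 44.1, 2, 0, 0, 0], [0.72, -7.1, 44.1, 2, 0, 0, 0]])

```text
time_s: 12.0
position: [0.4501, 0.1363, 0.1144]
orientation: [0.084, 1.565, -0.084]
ft_force: [0.1, -0.8, 0.9]
width: 0.0672
```

```bash
cat >> h.py <<'E'
def topw():
    c=cam('top'); X=cloud(c); hsv=cv2.cvtColor(c['pixels'],cv2.COLOR_RGB2HSV)
    m=(hsv[...,1]<70)&(hsv[...,2]>120)&(X[...,2]>.02)&(X[...,2]<.05)&(X[...,0]<.58)&(X[...,1]<.4)
    for mm,st,ce in comps(m,50):
        p=X[mm]; r=cv2.minAreaRect((p[:,:2]*1000).astype(np.float32)); print('top',ce.round(),np.round(r[0],1),np.round(r[1]),round(r[2],1),'z',np.median(p[:,2]).round(4),p[:,2].min().round(3))
    return c
E
python3 - <<'E'
from h import *
s=manip.get_state(); print(s['time_s'],s['position'],s['width'],s['ft_force'])
c=whites(); topw()
print(delta([.4515,.1327,.026],-6.8))
E
```

```text
12.0 [0.45014727 0.13625119 0.1143613 ] 0.06716302765464675 [ 0.06507252 -0.82059161  0.89105297]
white px [467. 161.] [427.7 244.9] [68. 44.] 3.8 z 0.0419
white px [312. 209.] [451.5 132.8] [44. 68.] 83.3 z 0.0419
top [410. 193.] [ 522.1 -303.6] [41. 73.] 84.6 z 0.0304 0.021
top [408. 217.] [ 433.7 -294.9] [42. 66.] 84.0 z 0.0312 0.02
top [251. 221.] [426.9 258.5] [65. 19.] 0.8 z 0.0414 0.027
[0.07, -0.0, -8.79, 0.0, 0.2, -0.5]
```

Call:
drive_tool(targets=[[0.72, 0.1, 0, -4, 0, 0, 0], [0.72, 0.1, 0, -7.5, 0, 0, 0], [0.72, 0.1, 0, -8.7, 0, 0, 0], [0.72, 0.1, 0, -8.7, 0, 0, 0], [0, 0.1, 0, -8.7, 0, 0, 0], [0, 0.1, 0, -8.7, 0, 0, 0], [0, 0.1, 0, -8.7, 0, 0, 0], [0, 0.1, 0, -8.7, 0, 0, 0], [0, 0.1, 0, -8.7, 0, 0, 0], [0, 0.1, 0, -8.7, 0, 0, 0], [0, 0.1, 0, -7, 0, 0, 0], [0, 0.1, 0, -3, 0, 0, 0], [0, -2.7, -47, -2, 0, 0, 0], [0, -2.7, -47, -2, 0, 0, 0], [0, -2.7, -47, -2, 0, 0, 0], [0, -2.7, -47, -2, 0, 0, 0], [0, -2.7, -47, -2, 0, 0, 0], [0, -2.7, -47, -2, 0, 0, 0], [0, -2.7, -47, -2, 0, 0, 0], [0, -2.7, -47, -2, 0, 0, 0]])

```text
time_s: 14.1
position: [0.4276, -0.2686, 0.093]
orientation: [0.085, 1.565, -0.087]
ft_force: [0.4, 0.3, -1.0]
width: 0.0435
```

Call:
drive_tool(targets=[[0, -0.4, -11.1, 0, 0, 0, 0], [0, -0.4, -11.1, 0, 0, 0, 0], [0, -0.4, -11.1, 0, 0, 0, 0], [0, -0.4, -11.1, 0, 0, 0, 0], [0, -0.4, -11.1, -0.5, 0, 0, 0], [0, -0.4, -11.1, -0.5, 0, 0, 0]])

```text
time_s: 14.7
position: [0.4235, -0.3777, 0.0873]
orientation: [0.085, 1.566, -0.085]
ft_force: [-0.1, -0.6, 1.5]
width: 0.0436
```

Call:
drive_tool(targets=[[0, 0.05, -0.2, -3, 0, 0, 0], [0, 0.05, -0.2, -6, 0, 0, 0], [0, 0.05, -0.2, -6.9, 0, 0, 0], [0, 0.05, -0.2, -7.0, 0, 0, 0], [0, 0.05, -0.2, -7.0, 0, 0, 0], [0.65, 0.05, -0.2, -6.9, 0, 0, 0], [0.65, 0.05, -0.2, -6.9, 0, 0, 0], [0.65, 0.05, -0.2, -6.9, 0, 0, 0], [0.7, 0.05, -0.2, -4, 0, 0, 0], [0.7, 0.05, -0.2, 1, 0, 0, 0], [0.72, 0.5, 62, 3, 0, 0, 10], [0.72, 0.5, 62, 3, 0, 0, 10], [0.72, 0.5, 62, 3, 0, 0, 10], [0.72, 0.5, 62, 3, 0, 0, 10], [0.72, 0.5, 62, 3, 0, 0, 10], [0.72, 0.5, 62, 3, 0, 0, 10], [0.72, 0.5, 62, 3, 0, 0, 10], [0.72, 0.5, 62, 3, 0, 0, 10], [0.72, 0.5, 62, 3, 0, 0, 10], [0.72, 0.5, 62, 3, 0, 0, 10]])

```text
time_s: 16.7
position: [0.4274, 0.1221, 0.1138]
orientation: [-0.051, 1.566, 0.053]
ft_force: [1.7, -0.3, -0.4]
width: 0.0672
```

Call:
drive_tool(targets=[[0.72, 0.5, 12, 0, 0, 0, 0], [0.72, 0.5, 12, 0, 0, 0, 0]])

```text
time_s: 16.9
position: [0.4312, 0.2222, 0.1141]
orientation: [-0.051, 1.566, 0.053]
ft_force: [1.0, 0.7, 0.8]
width: 0.0668
```

Run:
```python
from h import *
s=manip.get_state(); print(s['time_s'],s['position'],s['width'],s['ft_force'])
c=whites(); topw()
print(delta([.428,.245,.026],3.7))
```

```text
16.9 [0.43121902 0.22219265 0.11410538] 0.06675955985157953 [1.01617235 0.72367527 0.79000616]
white px [349. 203.] [427.5 245.3] [68. 44.] 3.7 z 0.0419
top [410. 193.] [ 520.2 -303.5] [42. 68.] 83.8 z 0.0298 0.02
top [408. 217.] [ 433.5 -294.4] [41. 70.] 85.4 z 0.0301 0.02
top [431. 220.] [ 421.7 -375.6] [46. 68.] 83.1 z 0.0307 0.02
[-0.35, 2.03, -8.81, -0.1, 0.3, -0.4]
```

Call:
drive_tool(targets=[[0.72, -0.4, 2.0, -2, 0, 0, 0], [0.72, -0.4, 2.0, -5, 0, 0, 0], [0.72, -0.4, 2.0, -8, 0, 0, 0], [0.72, -0.4, 2.0, -8.7, 0, 0, 0], [0.72, -0.4, 2.0, -8.7, 0, 0, 0], [0, -0.4, 2.0, -8.7, 0, 0, 0], [0, -0.4, 2.0, -8.7, 0, 0, 0], [0, -0.4, 2.0, -8.7, 0, 0, 0], [0, -0.4, 2.0, -8.7, 0, 0, 0], [0, -0.4, 2.0, -8.7, 0, 0, 0], [0, -0.4, 2.0, -8.7, 0, 0, 0], [0, -0.4, 2.0, -7, 0, 0, 0], [0, -0.4, 2.0, -3, 0, 0, 0], [0, 8, -40, -1.5, 0, 0, -10], [0, 8, -40, -1.5, 0, 0, -10], [0, 8, -40, -1.5, 0, 0, -10], [0, 8, -40, -1.5, 0, 0, -10], [0, 8, -40, -1.5, 0, 0, -10], [0, 8, -40, -1.5, 0, 0, -10], [0, 8, -40, -1.5, 0, 0, -10]])

```text
time_s: 19.0
position: [0.4961, -0.1005, 0.0968]
orientation: [0.082, 1.563, -0.08]
ft_force: [1.0, 0.2, -0.9]
width: 0.0437
```

Call:
drive_tool(targets=[[0, 1.7, -29, 0, 0, 0, -0.5], [0, 1.7, -29, 0, 0, 0, -0.5], [0, 1.7, -29, 0, 0, 0, -0.5], [0, 1.7, -29, 0, 0, 0, -0.5], [0, 1.7, -29, 0, 0, 0, -0.5], [0, 1.7, -29, 0, 0, 0, -0.5], [0, 1.7, -29, -1, 0, 0, -0.5], [0, 1.7, -29, -1, 0, 0, -0.5], [0, 1.7, -29, -1, 0, 0, -0.5]])

```text
time_s: 19.9
position: [0.5129, -0.3893, 0.0866]
orientation: [0.089, 1.564, -0.086]
ft_force: [-0.2, -0.0, -1.0]
width: 0.0434
```

Call:
drive_tool(targets=[[0, 0, -0.1, -3, 0, 0, 0], [0, 0, -0.1, -6, 0, 0, 0], [0, 0, -0.1, -6.8, 0, 0, 0], [0, 0, -0.1, -6.95, 0, 0, 0], [0, 0, -0.1, -6.95, 0, 0, 0], [0.65, 0, -0.1, -6.85, 0, 0, 0], [0.65, 0, -0.1, -6.85, 0, 0, 0], [0.65, 0, -0.1, -6.85, 0, 0, 0], [0.65, 0, -0.1, -4, 0, 0, 0], [0.65, 0, -0.1, 1, 0, 0, 0], [0.5, -6, 31, 18, 0, 0, 0], [0.5, -6, 31, 18, 0, 0, 0], [0.5, -6, 31, 18, 0, 0, 0], [0.5, -6, 31, 18, 0, 0, 0], [0.5, -6, 31, 18, 0, 0, 0], [0.5, -6, 31, 18, 0, 0, 0], [0.5, -6, 31, 18, 0, 0, 0], [0.5, -6, 31, 18, 0, 0, 0], [0.5, -6, 31, 18, 0, 0, 0], [0.5, -6, 31, 18, 0, 0, 0]])

```text
time_s: 21.9
position: [0.4529, -0.08, 0.266]
orientation: [0.089, 1.564, -0.086]
ft_force: [-0.3, -0.3, -0.8]
width: 0.0466
```

Run:
```python
from h import *
s=manip.get_state(); print(s['time_s'],s['position'],s['width'])
topw()
c=cam('wrist'); save(c,'w4.png');np.savez('w4.npz',**{k:np.array(v) for k,v in c.items()})
```

```text
21.9 [ 0.45293792 -0.08002458  0.26596388] 0.04660929811484819
top [410. 193.] [ 520.2 -304. ] [44. 68.] 83.2 z 0.0299 0.021
top [433. 195.] [ 511.5 -386.8] [49. 69.] 83.9 z 0.0307 0.02
top [408. 217.] [ 435.6 -294.2] [42. 73.] 84.5 z 0.0306 0.021
top [431. 220.] [ 421.6 -376. ] [44. 68.] 83.1 z 0.0307 0.02
```

View pics/w4.png

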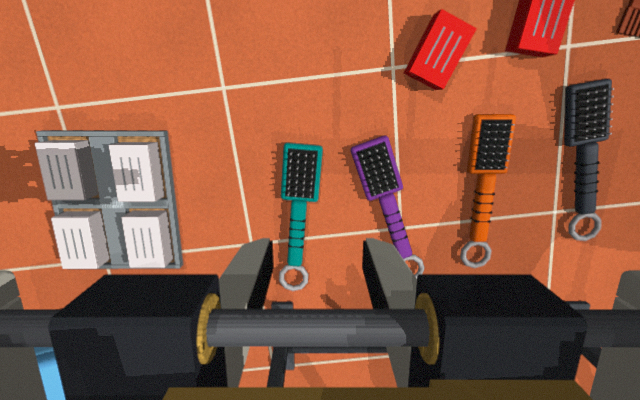

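All four covers sit flat in the pockets (tops at 30 mm) and all brushes are bare. The eyes are at px (293,277), (412,265), (476,254) and (585,226). Next I'll locate the brushes.

```bash
cat >> h.py <<'E'
TIP=np.array([[.6585,.1905,.2816],[.6484,.1012,.2816],[.6386,.012,.2816],[.6289,-.077,.2816]])
PSI=-6.4
def frame(psi,pitch):
    M=Rt(psi,pitch); x=M[:,0]; y=M[:,1]; return x,y,np.cross(y,-x)*1  # tool x, jaw, eye direction
def tcp_for_eye(eye,psi,pitch,L=.07,off=.004):
    M=Rt(psi,pitch); x,y=M[:,0],M[:,1]; h=np.cross(y,-x)
    return eye-L*h+off*x
def d_peg():
    p=np.radians(PSI); return np.array([-np.cos(p),-np.sin(p),1])/np.sqrt(2)
def brush(c,eye_px,head_px):
    X=cloud(c); hsv=cv2.cvtColor(c['pixels'],cv2.COLOR_RGB2HSV)
    e=onplane(c,eye_px,.008)[0]; h=onplane(c,head_px,.018)[0]
    d2=np.hypot(X[...,0]-e[0],X[...,1]-e[1])
    m=(d2<.024)&(hsv[...,1]<90)&(X[...,2]>.003)&(X[...,2]<.03)
    P=onplane(c,np.argwhere(m)[:,::-1],.0105)
    (cx,cy),r=cv2.minEnclosingCircle((P[:,:2]*1000).astype(np.float32))
    E=np.array([cx,cy])/1000
    print('eye',E.round(4),'r',round(r,1),'z %.4f'%np.percentile(X[m][:,2],80))
    m=(np.hypot(X[...,0]-h[0],X[...,1]-h[1])<.055)&(X[...,2]>.006)&(X[...,2]<.035)&~((hsv[...,0]<8)&(hsv[...,1]>110)&(X[...,2]<.007))
    l=max(comps(m,100),key=lambda t:t[1][4])[0]; Q=X[l][:,:2]; a=cv2.minAreaRect((Q*1000).astype(np.float32))
    H=np.array(a[0])/1000; v=E-H; L=np.linalg.norm(v); 
    print(' head',H.round(4),np.round(a[1]),round(a[2],1),'len %.4f'%L,'yaw %.1f'%np.degrees(np.arctan2(v[1],v[0])),'grip',(E-.07*v/L).round(4))
E
python3 - <<'E'
from h import *
c=load('w4.npz')
for n,e,h in(('t',(293,277),(302,172)),('p',(412,265),(376,168)),('o',(476,254),(492,143)),('d',(585,226),(588,112))):
    print(n);brush(c,e,h)
for i in range(4):
    for k,pt in((.025,45),(-.055,45),(-.055,65)): print(i,tcp_for_eye(TIP[i]+k*d_peg(),PSI,pt).round(4))
E
```

```text
t
eye [ 0.6009 -0.1289] r 21.2 z 0.0136
 head [ 0.4684 -0.1022] [48. 89.] 78.6 len 0.1352 yaw -11.4 grip [ 0.5323 -0.115 ]
p
eye [0.6045 0.0304] r 17.3 z 0.0136
 head [ 0.4736 -0.0047] [88. 48.] 13.5 len 0.1356 yaw 15.0 grip [0.5369 0.0123]
o
eye [0.5949 0.1155] r 20.1 z 0.0136
 head [0.4601 0.1305] [48. 89.] 82.4 len 0.1357 yaw -6.4 grip [0.5254 0.1232]
d
eye [0.5707 0.2548] r 20.8 z 0.0136
 head [0.436  0.2447] [89. 49.] 4.5 len 0.1351 yaw 4.3 grip [0.5009 0.2495]
0 [0.5946 0.1977 0.247 ]
0 [0.6508 0.1914 0.1904]
0 [0.6714 0.1891 0.1776]
1 [0.5845 0.1084 0.247 ]
1 [0.6407 0.1021 0.1904]
1 [0.6613 0.0998 0.1776]
2 [0.5747 0.0192 0.247 ]
2 [0.6309 0.0129 0.1904]
2 [0.6515 0.0106 0.1776]
3 [ 0.565  -0.0698  0.247 ]
3 [ 0.6212 -0.0761  0.1904]
3 [ 0.6418 -0.0784  0.1776]
```

Call:
drive_tool(targets=[[0.5, 7.9, -3.5, -18, 0, 0, -5.1], [0.5, 7.9, -3.5, -18, 0, 0, -5.1], [0.5, 7.9, -3.5, -18, 0, 0, -5.1], [0.5, 7.9, -3.5, -18, 0, 0, -5.1], [0.5, 7.9, -3.5, -22, 0, 0, -5.1], [0.5, 7.9, -3.5, -25, 0, 0, -5.1], [0.5, 7.9, -3.5, -26.0, 0, 0, -5.1], [0.5, 7.9, -3.5, -26.2, 0, 0, -5.1], [0.5, 7.9, -3.5, -26.2, 0, 0, -5.1], [0, 7.9, -3.5, -26.2, 0, 0, -5.1], [0, 7.9, -3.5, -26.2, 0, 0, -5.1], [0, 7.9, -3.5, -26.2, 0, 0, -5.1], [0, 7.9, -3.5, -26.2, 0, 0, -5.1], [0, 7.9, -3.5, -26.2, 0, 0, -5.1], [0, 7.9, -3.5, -26.2, 0, 0, -5.1]])

```text
time_s: 23.5
position: [0.5321, -0.1154, 0.0041]
orientation: [0.16, 1.561, -0.157]
ft_force: [-1.9, 0.0, 5.7]
width: 0.0198
```

Run:
```python
from h import *
s=manip.get_state(); print(s['time_s'],s['position'],s['width'],s['ft_force'])
i=3
print('pre',delta(tcp_for_eye(TIP[i]+.03*d_peg(),PSI,45),PSI,45))
```

```text
23.5 [ 0.53209941 -0.11542947  0.00412866] 0.01984260503359485 [-1.86078758  0.0128888   5.7272176 ]
pre [2.93, 4.6, 24.64, -7.1, -44.2, 4.8]
```

Call:
drive_tool(targets=[[0, 0, 0, 3, 0, 0, 0], [0, 0, 0, 7, 0, 0, 0], [0, -4, 2, 15, -7.1, -44.2, 4.8], [0, -4, 4.6, 24.6, -7.1, -44.2, 4.8], [0, -4, 4.6, 24.6, -7.1, -44.2, 4.8], [0, -4, 4.6, 24.6, -7.1, -44.2, 4.8], [0, -4, 4.6, 24.6, -7.1, -44.2, 4.8], [0, -4, 4.6, 24.6, -7.1, -44.2, 4.8], [0, -4, 4.6, 24.6, -7.1, -44.2, 4.8], [0, -4, 4.6, 24.6, -7.1, -44.2, 4.8], [0, 0, 4.6, 24.6, -7.1, -44.2, 4.8], [0, 0, 4.6, 24.6, -7.1, -44.2, 4.8], [0, 0, 4.6, 24.6, -7.1, -44.2, 4.8]])

```text
time_s: 24.8
position: [0.5324, -0.069, 0.2497]
orientation: [0.045, 0.787, -0.105]
ft_force: [-0.2, 0.3, -1.1]
width: 0.0192
```

```bash
cat >> h.py <<'E'
def crop(c,f,u0,u1,v0,v1,k):
    a=cv2.cvtColor(c['pixels'],cv2.COLOR_RGB2BGR)[v0:v1,u0:u1]; cv2.imwrite('pics/'+f,cv2.resize(a,None,fx=k,fy=k,interpolation=cv2.INTER_CUBIC))
def eyecloud(i,psi=PSI,pitch=45):
    "find steel ring in scene/top/wrist clouds near expected eye"
    s=manip.get_state(); M=R.from_rotvec(s['orientation']).as_matrix(); x,y=M[:,0],M[:,1]; h=np.cross(y,-x)
    E=s['position']+.07*h-.004*x; print('exp eye',E.round(4),'tip',TIP[i],'along/err',np.dot(E-TIP[i],d_peg()).round(4),((E-TIP[i])-d_peg()*np.dot(E-TIP[i],d_peg())).round(4))
    for n in('top','scene','wrist'):
        c=cam(n); X=cloud(c); hsv=cv2.cvtColor(c['pixels'],cv2.COLOR_RGB2HSV); D=X-E
        rel=np.stack([D@h,D@y,D@(-x)],-1); m=(np.hypot(rel[...,0],rel[...,1])<.028)&(abs(rel[...,2])<.012)&(hsv[...,1]<90)
        m&=~((np.hypot(rel[...,0],rel[...,1])<.008))
        q=rel[m]
        if len(q)>8: (a,b),r=cv2.minEnclosingCircle((q[:,:2]*1000).astype(np.float32)); print(n,len(q),'ring centre rel(h,y) mm',round(a,1),round(b,1),'r',round(r,1),'n %.1f'%(q[:,2].mean()*1000))
        else: print(n,'few',len(q))
        yield c
E
python3 - <<'E'
from h import *
s=manip.get_state(); print(s['time_s'],s['position'],s['width'],s['ft_force'])
cs=list(eyecloud(3)); crop(cs[1],'s5.png',200,360,150,290,4); save(cs[2],'w5.png')
E
```

```text
24.8 [ 0.53242558 -0.06903653  0.24973954] 0.019168394264897155 [-0.19882071  0.27286446 -1.0572711 ]
exp eye [ 0.5789 -0.0743  0.302 ] tip [ 0.6289 -0.077   0.2816] along/err 0.0498 [-0.015  -0.0012 -0.0148]
top 72 ring centre rel(h,y) mm 0.8 -2.0 r 24.2 n 1.8
scene 74 ring centre rel(h,y) mm -3.1 0.7 r 24.6 n 1.7
wrist 1283 ring centre rel(h,y) mm -0.8 0.5 r 21.2 n 4.0
```

View pics/s5.png

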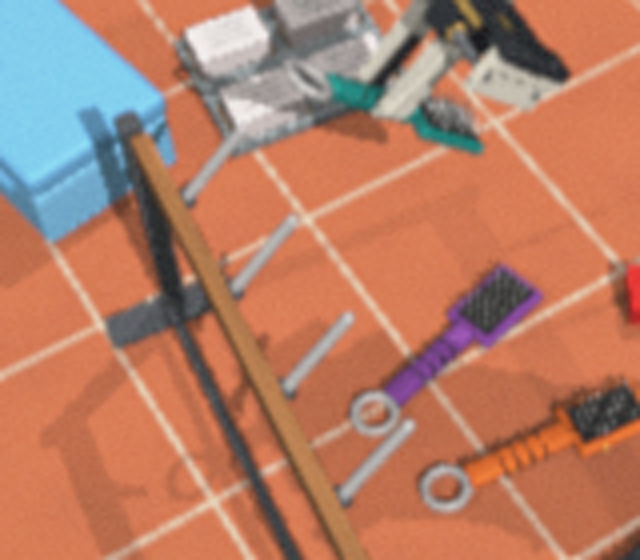

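The brush is held squarely with its eye at crop (310,80), and the peg 3 tip is at crop (238,130). I'll align it, then slide it down along the peg.

Call:
drive_tool(targets=[[0, 2.9, 0, 0.1, 0, 0, 0], [0, 2.9, 0, 0.1, 0, 0, 0], [0, 2.9, 0, 0.1, 0, 0, 0], [0, 3.6, -0.1, -0.6, 0, 0, 0], [0, 4.3, -0.2, -1.3, 0, 0, 0], [0, 5.0, -0.2, -2.0, 0, 0, 0], [0, 5.7, -0.3, -2.7, 0, 0, 0], [0, 6.4, -0.4, -3.4, 0, 0, 0], [0, 6.4, -0.4, -3.4, 0, 0, 0]])

```text
time_s: 25.85
position: [0.5949, -0.0732, 0.2151]
orientation: [0.046, 0.787, -0.106]
ft_force: [-0.1, -0.4, -1.1]
width: 0.0195
```

Run:
```python
from h import *
s=manip.get_state(); print(s['time_s'],s['position'],s['width'],s['ft_force'])
cs=list(eyecloud(3)); a=cs[1]['pixels'][160:220,230:310]; w=cs[2]['pixels']
a=cv2.resize(a,(480,360),interpolation=cv2.INTER_CUBIC); w=cv2.resize(w[180:400,200:440],(320,293))
o=np.zeros((360,800,3),np.uint8); o[:,:480]=a; o[:293,480:]=w; cv2.imwrite('pics/s6.png',o[...,::-1])
print('deep',delta(tcp_for_eye(TIP[3]-.055*d_peg(),PSI,45),PSI,45),'tilt',delta(tcp_for_eye(TIP[3]-.055*d_peg(),PSI,65),PSI,65))
```

```text
25.85 [ 0.59491685 -0.07322729  0.21511614] 0.019453982726369935 [-0.08484071 -0.44023968 -1.0940413 ]
exp eye [ 0.6414 -0.0785  0.2673] tip [ 0.6289 -0.077   0.2816] along/err -0.019 [-0.0008 -0.     -0.0008]
top 69 ring centre rel(h,y) mm 0.4 1.0 r 24.6 n 2.1
scene 65 ring centre rel(h,y) mm -2.4 0.5 r 25.7 n 2.0
wrist 1300 ring centre rel(h,y) mm 1.9 0.4 r 20.4 n 4.1
deep [2.62, -0.29, -2.59, -0.1, -0.1, 0.0] tilt [4.68, -0.52, -3.87, -2.3, -19.9, 0.0]
```

View pics/s6.png

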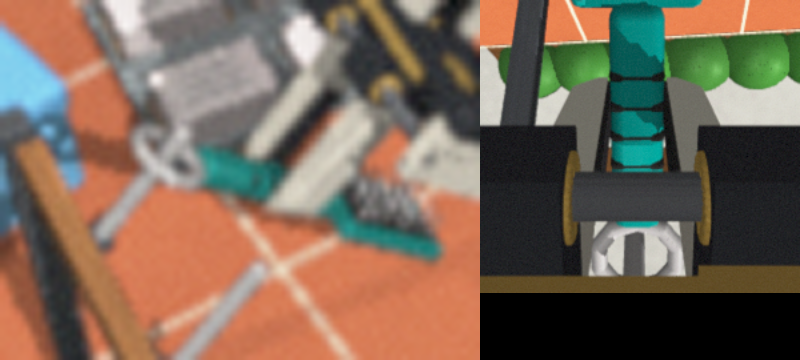

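The wrist inset shows the peg through the middle of the ring. I'll slide deeper, tilt towards vertical, release and back off.

Call:
drive_tool(targets=[[0, 0.9, -0.1, -0.9, 0, 0, 0], [0, 1.8, -0.2, -1.8, 0, 0, 0], [0, 2.6, -0.3, -2.6, 0, 0, 0], [0, 2.6, -0.3, -2.6, 0, 0, 0], [0, 3.6, -0.4, -3.3, -1.1, -10, 0], [0, 4.7, -0.5, -3.9, -2.3, -19.9, 0], [0, 4.7, -0.5, -3.9, -2.3, -19.9, 0], [0, 4.7, -0.5, -4.3, -2.3, -19.9, 0], [0.45, 4.7, -0.5, -4.3, -2.3, -19.9, 0], [0.45, 4.7, -0.5, -4.3, -2.3, -19.9, 0], [0.45, 4.7, -0.5, -4.3, -2.3, -19.9, 0], [0.45, 2, -0.2, -3, -2.3, -19.9, 0], [0.45, -2, 0.3, -1, -2.3, -19.9, 0], [0.45, -6, 0.7, 1, -2.3, -19.9, 0], [0.45, -10, 1, 3, -2.3, -19.9, 0], [0.45, -12, 1, 5, 0, 0, 0], [0.45, -12, 1, 5, 0, 45, 0], [0.45, -12, 1, 5, 0, 45, 0], [0.45, -12, 1, 5, 0, 45, 0], [0.45, -12, 1, 5, 0, 45, 0]])

```text
time_s: 28.0
position: [0.4736, -0.0636, 0.2666]
orientation: [0.023, 0.946, -0.096]
ft_force: [0.7, -0.3, -0.2]
width: 0.0416
```

Run:
```python
from h import *
s=manip.get_state(); print(s['time_s'],s['position'],s['width'],s['ft_force'])
c=cam('scene'); crop(c,'s7.png',200,400,150,310,3); save(c,'s7f.png')
w=cam('wrist'); save(w,'w7.png'); np.savez('w7.npz',**{k:np.array(v) for k,v in w.items()})
```

```text
28.0 [ 0.47359835 -0.06360212  0.26664178] 0.04159380761193511 [ 0.70478414 -0.33260008 -0.22738022]
```

View pics/s7.png

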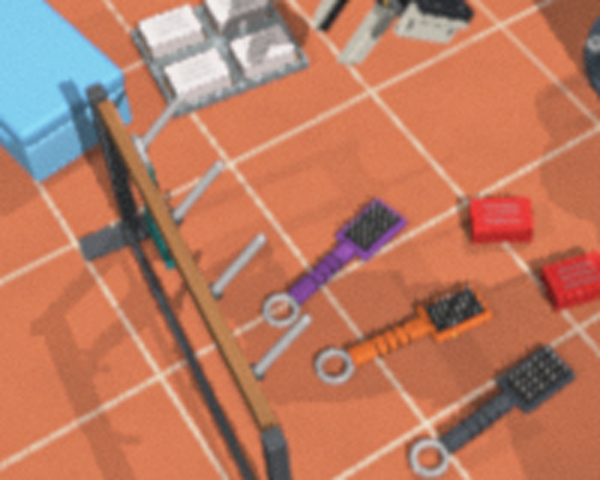

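The crop shows the teal brush hanging on the end peg (handle below the rail at (158,230)). The others are still in place. Purple is next.

```bash
cat >> h.py <<'E'
def handles():
    for nm in('top','scene'):
        c=cam(nm); X=cloud(c); hsv=cv2.cvtColor(c['pixels'],cv2.COLOR_RGB2HSV); z=X[...,2]
        A=(X[...,0]>.36)&(X[...,0]<.7)&(z>.008)&(z<.03)&(abs(X[...,1])<.38)
        for n,m in(('purple',(hsv[...,0]>=125)&(hsv[...,0]<=150)&(hsv[...,1]>80)),('orange',(hsv[...,0]<=14)&(hsv[...,1]>180)&(X[...,0]>.44)),('any',z>.009)):
            for mm,st,ce in comps(A&m,25 if n!='any' else 150):
                p=X[mm]; r=cv2.minAreaRect((p[:,:2]*1000).astype(np.float32)); print(nm,n,st[4],p.mean(0).round(3),np.round(r[0]),np.round(r[1]),round(r[2],1))
E
python3 - <<'E'
from h import *
handles()
print(delta([.537,.0115,.004],13.8)); print(delta([.5254,.1232,.004],-6.9)); print(delta([.5009,.2495,.004],4))
E
```

```text
top purple 108 [0.534 0.01  0.016] [534.  13.] [104.  31.] 22.7
top orange 155 [0.515 0.122 0.015] [506. 124.] [130.  32.] 2.4
top any 356 [0.49  0.128 0.015] [514. 125.] [ 48. 195.] 83.3
top any 192 [0.528 0.008 0.015] [538.  14.] [124.  46.] 16.7
top any 382 [0.469 0.248 0.015] [490. 252.] [201.  53.] 7.2
top any 683 [ 0.468 -0.33   0.018] [ 471. -321.] [180. 117.] 0.4
scene purple 197 [0.522 0.012 0.014] [511.   3.] [157.  43.] 4.7
scene orange 177 [0.523 0.127 0.015] [520. 123.] [ 42. 107.] 79.5
scene any 759 [ 0.476 -0.321  0.018] [ 475. -325.] [125. 181.] 83.9
scene any 419 [0.51  0.005 0.014] [527.  11.] [199.  48.] 15.5
scene any 480 [0.498 0.129 0.014] [515. 125.] [ 49. 199.] 82.2
scene any 535 [0.473 0.249 0.014] [492. 250.] [199.  48.] 4.1
[6.09, 7.45, -26.37, -1.6, 36.4, 18.0]
[4.93, 18.62, -26.37, 4.9, 36.0, -2.0]
[2.48, 31.25, -26.37, 1.5, 36.3, 8.6]
```

Call:
drive_tool(targets=[[0.5, 6.1, 7.5, -10, -1.6, 36.4, 18], [0.5, 6.1, 7.5, -16, -1.6, 36.4, 18], [0.5, 6.1, 7.5, -16, -1.6, 36.4, 18], [0.5, 6.1, 7.5, -16, -1.6, 36.4, 18], [0.5, 6.1, 7.5, -16, -1.6, 36.4, 18], [0.5, 6.1, 7.5, -16, -1.6, 36.4, 18], [0.5, 6.1, 7.5, -20, -1.6, 36.4, 18], [0.5, 6.1, 7.5, -24, -1.6, 36.4, 18], [0.5, 6.1, 7.5, -26.1, -1.6, 36.4, 18], [0.5, 6.1, 7.5, -26.3, -1.6, 36.4, 18], [0.5, 6.1, 7.5, -26.3, -1.6, 36.4, 18], [0, 6.1, 7.5, -26.3, -1.6, 36.4, 18], [0, 6.1, 7.5, -26.3, -1.6, 36.4, 18], [0, 6.1, 7.5, -26.3, -1.6, 36.4, 18], [0, 6.1, 7.5, -26.3, -1.6, 36.4, 18], [0, 6.1, 7.5, -26.3, -1.6, 36.4, 18], [0, 6.1, 7.5, -26.3, -1.6, 36.4, 18]])

```text
time_s: 29.9
position: [0.5375, 0.0119, 0.0054]
orientation: [-0.189, 1.561, 0.188]
ft_force: [-1.7, 0.0, 6.9]
width: 0.0197
```

Run:
```python
from h import *
s=manip.get_state(); print(s['time_s'],s['position'],s['width'],s['ft_force'],delta(s['position'],13.8,s=s))
i=2
print('pre',delta(tcp_for_eye(TIP[i]+.03*d_peg(),PSI,45),PSI,45))
```

```text
29.9 [0.53750712 0.01193728 0.0053568 ] 0.019724092923248126 [-1.65188342  0.02411618  6.92969452] [0.0, 0.0, 0.0, 0.0, 0.1, 0.0]
pre [3.36, 0.76, 24.51, 2.9, -45.0, -19.1]
```

Call:
drive_tool(targets=[[0, 0, 0, 3, 0, 0, 0], [0, 0, 0, 7, 0, 0, 0], [0, -4, 0.4, 15, 2.9, -45, -19.1], [0, -4, 0.8, 24.5, 2.9, -45, -19.1], [0, -4, 0.8, 24.5, 2.9, -45, -19.1], [0, -4, 0.8, 24.5, 2.9, -45, -19.1], [0, -4, 0.8, 24.5, 2.9, -45, -19.1], [0, -4, 0.8, 24.5, 2.9, -45, -19.1], [0, -4, 0.8, 24.5, 2.9, -45, -19.1], [0, -4, 0.8, 24.5, 2.9, -45, -19.1], [0, 0, 0.8, 24.5, 2.9, -45, -19.1], [0, 0, 0.8, 24.5, 2.9, -45, -19.1], [0, 0, 0.8, 24.5, 2.9, -45, -19.1]])

```text
time_s: 31.2
position: [0.5377, 0.0197, 0.2499]
orientation: [0.043, 0.787, -0.106]
ft_force: [-1.8, 0.2, -1.8]
width: 0.0196
```

```bash
cat >> h.py <<'E'
def plan(i):
    s=manip.get_state(); print(s['time_s'],s['position'],s['width'],s['ft_force'])
    cs=list(eyecloud(i))
    for k in(.03,-.02,-.055): print(k,delta(tcp_for_eye(TIP[i]+k*d_peg(),PSI,45),PSI,45))
    print('tilt',delta(tcp_for_eye(TIP[i]-.055*d_peg(),PSI,65),PSI,65)); return cs
E
python3 - <<'E'
from h import *
plan(2)
E
```

```text
31.2 [0.5377034  0.01967991 0.24990177] 0.019615483322139575 [-1.75205755  0.15574398 -1.80724669]
exp eye [0.5842 0.0145 0.3021] tip [0.6386 0.012  0.2816] along/err 0.0529 [-0.0172 -0.0016 -0.0169]
top 64 ring centre rel(h,y) mm 0.2 -0.0 r 20.9 n 1.4
scene 72 ring centre rel(h,y) mm -3.6 2.0 r 23.7 n 0.4
wrist 1404 ring centre rel(h,y) mm -0.1 0.8 r 20.2 n 3.0
0.03 [3.42, -0.02, 0.03, 0.0, -0.1, 0.0]
-0.02 [6.94, -0.42, -3.5, 0.0, -0.1, 0.0]
-0.055 [9.4, -0.69, -5.98, 0.0, -0.1, 0.0]
tilt [11.46, -0.92, -7.26, -2.2, -20.0, 0.0]
```

Call:
drive_tool(targets=[[0, 3.4, -0.1, 0, 0, 0, 0], [0, 3.4, -0.1, 0, 0, 0, 0], [0, 3.4, -0.1, 0, 0, 0, 0], [0, 4.1, -0.2, -0.7, 0, 0, 0], [0, 4.8, -0.2, -1.4, 0, 0, 0], [0, 5.5, -0.3, -2.1, 0, 0, 0], [0, 6.2, -0.4, -2.8, 0, 0, 0], [0, 6.9, -0.5, -3.5, 0, 0, 0], [0, 7.8, -0.6, -4.4, 0, 0, 0], [0, 8.7, -0.7, -5.3, 0, 0, 0], [0, 9.4, -0.8, -6, 0, 0, 0], [0, 9.4, -0.8, -6, 0, 0, 0]])

```text
time_s: 32.55
position: [0.6306, 0.0138, 0.1903]
orientation: [0.041, 0.789, -0.111]
ft_force: [-0.5, -0.1, -0.6]
width: 0.0192
```

Run:
```python
from h import *
cs=plan(2); w=cs[2]; crop(w,'w8.png',220,420,250,400,3)
```

```text
32.55 [0.63058217 0.01383424 0.19031247] 0.019243667082919524 [-0.47315344 -0.12442264 -0.6145537 ]
exp eye [0.6772 0.0087 0.2424] tip [0.6386 0.012  0.2816] along/err -0.0551 [-0.0001  0.001  -0.0002]
top 67 ring centre rel(h,y) mm -1.9 1.9 r 23.4 n 1.6
scene 69 ring centre rel(h,y) mm -1.2 1.9 r 21.5 n 0.6
wrist 1373 ring centre rel(h,y) mm 0.6 0.6 r 20.2 n 3.1
0.03 [-5.94, 0.58, 5.91, 0.2, -0.2, 0.2]
-0.02 [-2.43, 0.18, 2.38, 0.2, -0.2, 0.2]
-0.055 [0.03, -0.09, -0.1, 0.2, -0.2, 0.2]
tilt [2.09, -0.32, -1.38, -2.0, -20.1, 0.2]
```

View pics/w8.png

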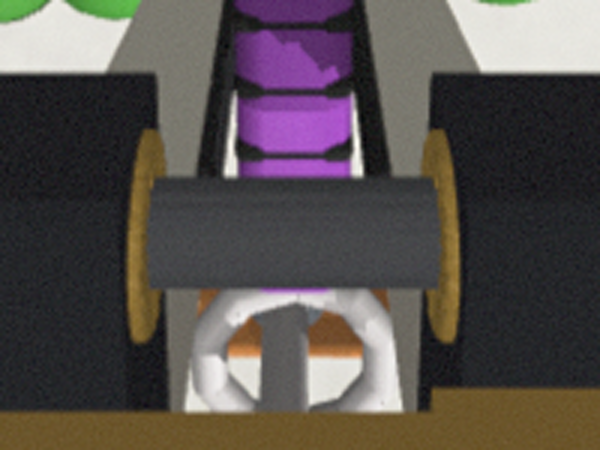

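The peg runs through the purple eye at crop (285,360). I'll release it.

Call:
drive_tool(targets=[[0, 1, -0.1, -0.7, -1, -10, 0], [0, 2.1, -0.3, -1.4, -2, -20, 0], [0, 2.1, -0.3, -1.4, -2, -20, 0], [0, 2.1, -0.3, -1.8, -2, -20, 0], [0.45, 2.1, -0.3, -1.8, -2, -20, 0], [0.45, 2.1, -0.3, -1.8, -2, -20, 0], [0.45, 2.1, -0.3, -1.8, -2, -20, 0], [0.45, -0.6, 0, -0.5, -2, -20, 0], [0.45, -4.6, 0.5, 1.5, -2, -20, 0], [0.45, -8.6, 0.9, 3.5, -2, -20, 0], [0.45, -12.6, 1.2, 5.5, -2, -20, 0], [0.5, -15, 5, 7.5, 5, 44.5, 0], [0.5, -15, 11, 7.5, 5, 44.5, 0], [0.5, -15, 11, 7.5, 5, 44.5, 0], [0.5, -15, 11, 7.5, 5, 44.5, 0], [0.5, -15, 11, 7.5, 5, 44.5, 0], [0.5, -15, 11, 7.5, 5, 44.5, 0], [0.5, -15, 11, 7.5, 5, 44.5, 0], [0.5, -15, 11, 7.5, 5, 44.5, 0], [0.5, -15, 11, 7.5, 5, 44.5, 0]])

```text
time_s: 34.7
position: [0.4809, 0.1252, 0.2688]
orientation: [0.081, 1.518, -0.09]
ft_force: [-1.2, -0.2, -0.9]
width: 0.0466
```

Run:
```python
from h import *
s=manip.get_state(); print(s['time_s'],s['position'],s['width'])
handles()
c=cam('scene'); save(c,'s9.png')
c=cam('wrist'); save(c,'w9.png'); np.savez('w9.npz',**{k:np.array(v) for k,v in c.items()})
print(delta([.5254,.1232,.004],-6.9)); print(delta([.5009,.2495,.004],4))
```

```text
34.7 [0.48089988 0.12523473 0.2687856 ] 0.04663266797785794
top any 822 [ 0.467 -0.326  0.018] [ 471. -318.] [125. 180.] 88.9
scene orange 196 [0.517 0.13  0.014] [505. 126.] [ 43. 138.] 78.3
scene any 731 [ 0.475 -0.322  0.018] [ 474. -325.] [126. 181.] 83.4
scene any 491 [0.497 0.129 0.014] [515. 127.] [ 48. 200.] 84.7
scene any 526 [0.475 0.249 0.014] [492. 250.] [197.  48.] 4.6
[4.44, -0.08, -26.26, 0.8, 3.2, -0.4]
[1.99, 12.55, -26.26, 0.5, 3.3, 10.5]
```

Call:
drive_tool(targets=[[0.5, 4.4, 0, -10, 0.8, 3.2, -0.4], [0.5, 4.4, 0, -18, 0.8, 3.2, -0.4], [0.5, 4.4, 0, -18, 0.8, 3.2, -0.4], [0.5, 4.4, 0, -18, 0.8, 3.2, -0.4], [0.5, 4.4, 0, -22, 0.8, 3.2, -0.4], [0.5, 4.4, 0, -25, 0.8, 3.2, -0.4], [0.5, 4.4, 0, -26.0, 0.8, 3.2, -0.4], [0.5, 4.4, 0, -26.3, 0.8, 3.2, -0.4], [0.5, 4.4, 0, -26.3, 0.8, 3.2, -0.4], [0, 4.4, 0, -26.3, 0.8, 3.2, -0.4], [0, 4.4, 0, -26.3, 0.8, 3.2, -0.4], [0, 4.4, 0, -26.3, 0.8, 3.2, -0.4], [0, 4.4, 0, -26.3, 0.8, 3.2, -0.4], [0, 4.4, 0, -26.3, 0.8, 3.2, -0.4], [0, 4.4, 0, -26.3, 0.8, 3.2, -0.4]])

```text
time_s: 36.4
position: [0.5252, 0.124, 0.0041]
orientation: [0.095, 1.568, -0.094]
ft_force: [-0.7, -0.7, 6.4]
width: 0.0194
```

Run:
```python
from h import *
s=manip.get_state(); print(s['time_s'],s['position'],s['width'],s['ft_force'])
print('pre',delta(tcp_for_eye(TIP[1]+.03*d_peg(),PSI,45),PSI,45))
```

```text
36.4 [0.52524037 0.12398998 0.0040836 ] 0.019442013237927387 [-0.74629551 -0.74697706  6.39042514]
pre [5.57, -1.52, 24.64, -5.2, -44.6, 0.4]
```

Call:
drive_tool(targets=[[0, 0, 0, 3, 0, 0, 0], [0, 0, 0, 7, 0, 0, 0], [0, -2, -0.8, 15, -5.2, -44.6, 0.4], [0, -2, -1.5, 24.6, -5.2, -44.6, 0.4], [0, -2, -1.5, 24.6, -5.2, -44.6, 0.4], [0, -2, -1.5, 24.6, -5.2, -44.6, 0.4], [0, -2, -1.5, 24.6, -5.2, -44.6, 0.4], [0, -2, -1.5, 24.6, -5.2, -44.6, 0.4], [0, -2, -1.5, 24.6, -5.2, -44.6, 0.4], [0, -2, -1.5, 24.6, -5.2, -44.6, 0.4], [0, 2, -1.5, 24.6, -5.2, -44.6, 0.4], [0, 2, -1.5, 24.6, -5.2, -44.6, 0.4], [0, 2, -1.5, 24.6, -5.2, -44.6, 0.4]])

```text
time_s: 37.7
position: [0.5455, 0.1086, 0.2497]
orientation: [0.045, 0.787, -0.107]
ft_force: [-0.0, 0.4, -0.0]
width: 0.0198
```

Run:
```python
from h import *
plan(1)
```

```text
37.7 [0.54552515 0.10857558 0.24970686] 0.01979144345341176 [-0.04507921  0.35854686 -0.04657545]
exp eye [0.592  0.1033 0.3019] tip [0.6484 0.1012 0.2816] along/err 0.0542 [-0.0183 -0.0022 -0.018 ]
top 61 ring centre rel(h,y) mm 0.2 2.1 r 21.2 n 2.9
scene 77 ring centre rel(h,y) mm -0.1 2.5 r 22.0 n 1.9
wrist 1312 ring centre rel(h,y) mm -0.2 0.8 r 20.3 n 4.3
0.03 [3.63, -0.01, 0.06, -0.0, -0.1, 0.0]
-0.02 [7.14, -0.4, -3.47, -0.0, -0.1, 0.0]
-0.055 [9.6, -0.68, -5.95, -0.0, -0.1, 0.0]
tilt [11.66, -0.91, -7.23, -2.3, -20.0, 0.0]
```

Call:
drive_tool(targets=[[0, 3.6, -0.1, 0, 0, 0, 0], [0, 3.6, -0.1, 0, 0, 0, 0], [0, 3.6, -0.1, 0, 0, 0, 0], [0, 4.3, -0.2, -0.7, 0, 0, 0], [0, 5.0, -0.2, -1.4, 0, 0, 0], [0, 5.7, -0.3, -2.1, 0, 0, 0], [0, 6.4, -0.4, -2.8, 0, 0, 0], [0, 7.1, -0.5, -3.5, 0, 0, 0], [0, 8.0, -0.6, -4.4, 0, 0, 0], [0, 8.9, -0.7, -5.3, 0, 0, 0], [0, 9.6, -0.8, -6, 0, 0, 0], [0, 9.6, -0.8, -6, 0, 0, 0]])

```text
time_s: 39.05
position: [0.64, 0.1008, 0.189]
orientation: [0.044, 0.788, -0.106]
ft_force: [-0.4, -0.3, -1.8]
width: 0.0196
```

Run:
```python
from h import *
cs=plan(1); w=cs[2]; crop(w,'w10.png',220,420,250,400,2)
```

```text
39.05 [0.63996134 0.10079332 0.18899762] 0.019640492345028807 [-0.35424784 -0.29324428 -1.84279113]
exp eye [0.6865 0.0956 0.2412] tip [0.6484 0.1012 0.2816] along/err -0.0558 [-0.0011 -0.0012 -0.001 ]
top 61 ring centre rel(h,y) mm 0.7 -0.5 r 20.9 n 2.3
scene 72 ring centre rel(h,y) mm 4.2 1.5 r 20.1 n 2.2
wrist 1316 ring centre rel(h,y) mm 1.2 1.0 r 20.3 n 4.5
0.03 [-5.91, 0.78, 6.02, -0.0, -0.1, 0.0]
-0.02 [-2.4, 0.39, 2.49, -0.0, -0.1, 0.0]
-0.055 [0.06, 0.11, 0.01, -0.0, -0.1, 0.0]
tilt [2.12, -0.12, -1.27, -2.3, -20.0, 0.0]
```

View pics/w10.png

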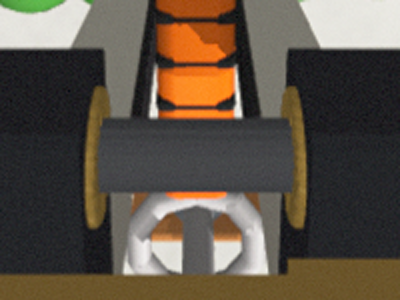

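The orange eye is on peg 1, with the peg centred in it at (198,240). I'll release it.

Call:
drive_tool(targets=[[0, 1, 0, -0.6, -1, -10, 0], [0, 2.1, -0.1, -1.3, -2, -20, 0], [0, 2.1, -0.1, -1.3, -2, -20, 0], [0, 2.1, -0.1, -1.7, -2, -20, 0], [0.45, 2.1, -0.1, -1.7, -2, -20, 0], [0.45, 2.1, -0.1, -1.7, -2, -20, 0], [0.45, 2.1, -0.1, -1.7, -2, -20, 0], [0.45, -0.6, 0.2, -0.4, -2, -20, 0], [0.45, -4.6, 0.7, 1.6, -2, -20, 0], [0.45, -8.6, 1.1, 3.6, -2, -20, 0], [0.45, -12.6, 1.4, 5.6, -2, -20, 0], [0.5, -16, 8, 7.5, 5, 44.5, 0], [0.5, -16, 15, 7.5, 5, 44.5, 0], [0.5, -16, 15, 7.5, 5, 44.5, 0], [0.5, -16, 15, 7.5, 5, 44.5, 0], [0.5, -16, 15, 7.5, 5, 44.5, 0], [0.5, -16, 15, 7.5, 5, 44.5, 0], [0.5, -16, 15, 7.5, 5, 44.5, 0], [0.5, -16, 15, 7.5, 5, 44.5, 0], [0.5, -16, 15, 7.5, 5, 44.5, 0]])

```text
time_s: 41.2
position: [0.4817, 0.2513, 0.2677]
orientation: [0.091, 1.568, -0.085]
ft_force: [-0.1, 0.1, -0.6]
width: 0.0465
```

Run:
```python
from h import *
s=manip.get_state(); print(s['time_s'],s['position'],s['width'])
handles()
c=cam('scene'); save(c,'s11.png')
c=cam('wrist'); save(c,'w11.png'); np.savez('w11.npz',**{k:np.array(v) for k,v in c.items()})
X=cloud(c); m=(X[...,2]>.007)&(X[...,2]<.035)&(X[...,1]>.15)&(X[...,1]<.36)&(X[...,0]>.35)&(X[...,0]<.6)
for mm,st,ce in comps(m,1500):
    p=X[mm]; r=cv2.minAreaRect((p[:,:2]*1000).astype(np.float32)); print(st[4],ce,p.mean(0).round(3),np.round(r[0]),np.round(r[1]),round(r[2],1))
print(delta([.501,.2505,.004],4.2))
```

```text
41.2 [0.48166987 0.25128275 0.2677386 ] 0.04646754299600376
top any 785 [ 0.473 -0.325  0.018] [ 471. -324.] [118. 185.] 84.7
scene any 747 [ 0.476 -0.321  0.018] [ 474. -322.] [121. 182.] 85.7
scene any 540 [0.474 0.249 0.014] [492. 249.] [198.  48.] 3.7
3982 [312.37669513 149.15770969] [0.463 0.248 0.015] [491. 250.] [199.  48.] 4.0
[2.07, -0.05, -26.21, -0.0, 0.3, 10.6]
```

Call:
drive_tool(targets=[[0.5, 2, 0, -10, 0, 0.3, 10.5], [0.5, 2, 0, -18, 0, 0.3, 10.5], [0.5, 2, 0, -18, 0, 0.3, 10.5], [0.5, 2, 0, -18, 0, 0.3, 10.5], [0.5, 2, 0, -22, 0, 0.3, 10.5], [0.5, 2, 0, -25, 0, 0.3, 10.5], [0.5, 2, 0, -26.0, 0, 0.3, 10.5], [0.5, 2, 0, -26.2, 0, 0.3, 10.5], [0.5, 2, 0, -26.2, 0, 0.3, 10.5], [0, 2, 0, -26.2, 0, 0.3, 10.5], [0, 2, 0, -26.2, 0, 0.3, 10.5], [0, 2, 0, -26.2, 0, 0.3, 10.5], [0, 2, 0, -26.2, 0, 0.3, 10.5], [0, 2, 0, -26.2, 0, 0.3, 10.5], [0, 2, 0, -26.2, 0, 0.3, 10.5]])

```text
time_s: 42.9
position: [0.5006, 0.251, 0.0046]
orientation: [-0.055, 1.569, 0.056]
ft_force: [-1.4, -1.0, 5.9]
width: 0.0196
```

Run:
```python
from h import *
s=manip.get_state(); print(s['time_s'],s['position'],s['width'],s['ft_force'])
print('pre',delta(tcp_for_eye(TIP[0]+.03*d_peg(),PSI,45),PSI,45))
```

```text
42.9 [0.50055438 0.2510354  0.00455278] 0.019629758792612775 [-1.44620646 -0.99504632  5.92694393]
pre [9.05, -5.3, 24.59, -1.0, -45.0, -9.9]
```

Call:
drive_tool(targets=[[0, 0, 0, 3, 0, 0, 0], [0, 0, 0, 7, 0, 0, 0], [0, 0, -2.5, 15, -1, -45, -9.9], [0, 1, -5.3, 24.6, -1, -45, -9.9], [0, 1, -5.3, 24.6, -1, -45, -9.9], [0, 1, -5.3, 24.6, -1, -45, -9.9], [0, 1, -5.3, 24.6, -1, -45, -9.9], [0, 1, -5.3, 24.6, -1, -45, -9.9], [0, 1, -5.3, 24.6, -1, -45, -9.9], [0, 1, -5.3, 24.6, -1, -45, -9.9], [0, 5.4, -5.3, 24.6, -1, -45, -9.9], [0, 5.4, -5.3, 24.6, -1, -45, -9.9], [0, 5.4, -5.3, 24.6, -1, -45, -9.9]])

```text
time_s: 44.2
position: [0.5549, 0.1975, 0.2502]
orientation: [0.043, 0.786, -0.107]
ft_force: [-1.7, 0.1, -1.7]
width: 0.0198
```

Run:
```python
from h import *
plan(0)
```

```text
44.2 [0.55493984 0.19752316 0.2502346 ] 0.019810567724086008 [-1.65969154  0.12378814 -1.71316223]
exp eye [0.6014 0.1924 0.3025] tip [0.6585 0.1905 0.2816] along/err 0.055 [-0.0184 -0.0025 -0.018 ]
top 79 ring centre rel(h,y) mm -0.8 2.1 r 25.1 n 3.2
scene 111 ring centre rel(h,y) mm -2.6 2.2 r 24.8 n 2.2
wrist 1428 ring centre rel(h,y) mm -1.3 0.8 r 21.4 n 4.2
0.03 [3.7, 0.02, 0.01, 0.1, -0.1, -0.0]
-0.02 [7.22, -0.37, -3.53, 0.1, -0.1, -0.0]
-0.055 [9.68, -0.65, -6.0, 0.1, -0.1, -0.0]
tilt [11.74, -0.88, -7.28, -2.2, -19.9, -0.0]
```

Call:
drive_tool(targets=[[0, 3.7, -0.1, 0, 0, 0, 0], [0, 3.7, -0.1, 0, 0, 0, 0], [0, 3.7, -0.1, 0, 0, 0, 0], [0, 4.4, -0.1, -0.7, 0, 0, 0], [0, 5.1, -0.2, -1.4, 0, 0, 0], [0, 5.8, -0.3, -2.1, 0, 0, 0], [0, 6.5, -0.4, -2.8, 0, 0, 0], [0, 7.2, -0.4, -3.5, 0, 0, 0], [0, 8.1, -0.5, -4.4, 0, 0, 0], [0, 9.0, -0.6, -5.3, 0, 0, 0], [0, 9.7, -0.7, -6, 0, 0, 0], [0, 9.7, -0.7, -6, 0, 0, 0]])

```text
time_s: 45.55
position: [0.6513, 0.1905, 0.189]
orientation: [0.042, 0.787, -0.107]
ft_force: [-0.3, -0.2, -1.0]
width: 0.0196
```

Run:
```python
from h import *
cs=plan(0); w=cs[2]; crop(w,'w12.png',220,420,250,400,2)
```

```text
45.55 [0.65134035 0.19046763 0.18895801] 0.019564080642325374 [-0.30980389 -0.17205952 -0.96071762]
exp eye [0.6979 0.1854 0.2412] tip [0.6585 0.1905 0.2816] along/err -0.0566 [-0.0005 -0.0007 -0.0004]
top 74 ring centre rel(h,y) mm -2.3 -1.5 r 25.2 n 2.2
scene 106 ring centre rel(h,y) mm -1.4 1.6 r 24.5 n 2.6
wrist 1418 ring centre rel(h,y) mm -0.5 0.8 r 20.9 n 4.8
0.03 [-5.99, 0.72, 6.0, 0.1, -0.1, -0.0]
-0.02 [-2.47, 0.32, 2.46, 0.1, -0.1, -0.0]
-0.055 [-0.01, 0.05, -0.01, 0.1, -0.1, -0.0]
tilt [2.05, -0.18, -1.3, -2.2, -19.9, -0.0]
```

View pics/w12.png

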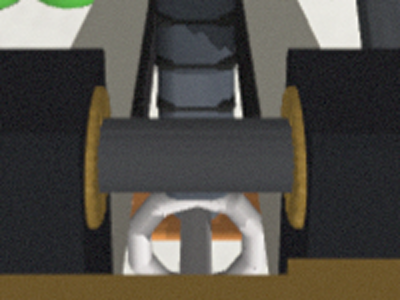

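The grey brush is threaded on peg 0. I'll release it, then back off facing the rack for a look.

Call:
drive_tool(targets=[[0, 1, 0, -0.6, -1, -10, 0], [0, 2.1, -0.2, -1.3, -2, -20, 0], [0, 2.1, -0.2, -1.3, -2, -20, 0], [0, 2.1, -0.2, -1.7, -2, -20, 0], [0.45, 2.1, -0.2, -1.7, -2, -20, 0], [0.45, 2.1, -0.2, -1.7, -2, -20, 0], [0.45, 2.1, -0.2, -1.7, -2, -20, 0], [0.45, -0.6, 0.1, -0.4, -2, -20, 0], [0.45, -4.6, 0.6, 1.6, -2, -20, 0], [0.45, -8.6, 1, 3.6, -2, -20, 0], [0.45, -12.6, 1.3, 5.6, -2, -20, 0], [0.45, -25, -6, 10, -2, -20, 0], [0.45, -25, -13, 10, -2, -20, 0], [0.45, -25, -13, 10, -2, -20, 0], [0.45, -25, -13, 10, -2, -20, 0], [0.45, -25, -13, 10, -2, -20, 0], [0.45, -25, -13, 10, -2, -20, 0], [0.45, -25, -13, 10, -2, -20, 0]])

```text
time_s: 47.5
position: [0.3815, 0.0591, 0.3244]
orientation: [0.03, 0.474, -0.114]
ft_force: [1.0, 0.7, 0.8]
width: 0.0418
```

Run:
```python
from h import *
s=manip.get_state(); print(s['time_s'],s['position'],s['width'])
topw()
c=cam('wrist'); d=cam('scene'); a=d['pixels'][130:330,160:460]
o=np.zeros((600,640,3),np.uint8); o[:300]=c['pixels'][100:400]; o[300:]=cv2.resize(a,(450,300))[:, :450].repeat(1,1) if 0 else np.pad(cv2.resize(a,(450,300)),((0,0),(0,190),(0,0)))
cv2.imwrite('pics/end.png',o[...,::-1])
X=cloud(c); np.savez('end.npz',X=X,p=c['pixels'])
```

```text
47.5 [0.38149313 0.05910262 0.32437104] 0.04183946448128106
top [410. 193.] [ 521.7 -303. ] [43. 71.] 84.6 z 0.0306 0.02
top [433. 195.] [ 511.4 -387.4] [48. 68.] 84.5 z 0.0303 0.021
top [408. 217.] [ 433.5 -296.1] [45. 68.] 83.3 z 0.0306 0.021
top [431. 220.] [ 421.4 -376.3] [48. 68.] 82.6 z 0.0304 0.02
```

View pics/end.png

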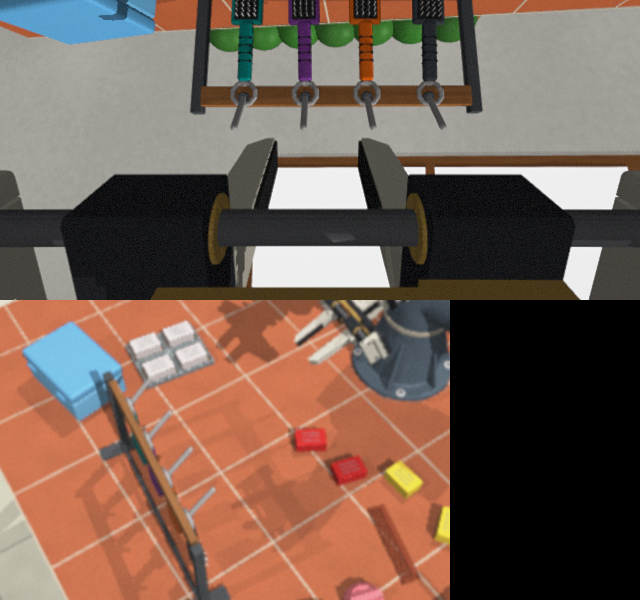

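The wrist view (image upside down) shows all four brushes hanging at (243,92), (305,92), (368,92) and (432,92). The covers are in the tray. I'll let the swing settle, then hand in.

Call:
drive_tool(targets=[[0.45, 0, 0, 0, 0, 0, 0], [0.45, 0, 0, 0, 0, 0, 0], [0.45, 0, 0, 0, 0, 0, 0], [0.45, 0, 0, 0, 0, 0, 0], [0.45, 0, 0, 0, 0, 0, 0], [0.45, 0, 0, 0, 0, 0, 0], [0.45, 0, 0, 0, 0, 0, 0], [0.45, 0, 0, 0, 0, 0, 0], [0.45, 0, 0, 0, 0, 0, 0], [0.45, 0, 0, 0, 0, 0, 0]])

```text
time_s: 48.65
position: [0.3841, 0.0614, 0.3257]
orientation: [0.029, 0.474, -0.112]
ft_force: [0.0, -0.5, 0.2]
width: 0.0417
```

Run:
```python
from h import *
a=np.load('end.npz'); c=cam('wrist'); d=np.abs(c['pixels'].astype(int)-a['p'])[90:205,190:490].max(2); print('changed px',(d>60).sum())
X=cloud(c); hsv=cv2.cvtColor(c['pixels'],cv2.COLOR_RGB2HSV)
m=(hsv[...,1]>90)&(X[...,2]>.02)&(X[...,2]<.2)&(X[...,0]>.6)&(X[...,1]>-.15)&(X[...,1]<.25)
for n,lo,hi in(('teal',75,95),('purple',125,150),('orange',4,14)): 
    q=X[m&(hsv[...,0]>=lo)&(hsv[...,0]<=hi)]; print(n,q.mean(0).round(3),q[:,2].min().round(3),q[:,2].max().round(3))
manip.hand_in()
```

```text
changed px 3083
teal [ 0.677 -0.075  0.128] 0.032 0.2
purple [0.686 0.006 0.126] 0.026 0.2
orange [0.699 0.087 0.112] 0.027 0.2
the job is handed in; nothing more can be done
```

All four white covers are in the tray, one to a pocket, and all four brushes hang by their eyes on the rack, one to a peg. From the robot's left, they hang grey, orange, purple, teal. I handed the job in at about 49 s, with the arm clear of everything.

**Last checks**
- **Covers:** all four sit within a few millimetres of their pocket centres. Their tops are level at 30–31 mm, so they lie flat.
- **Brushes:** the wrist camera showed all four eyes on the pegs with the brushes hanging freely. After a further second, the teal, purple and orange ones were still below their pegs. The grey brush got no such measurement; I saw it hanging only in the earlier picture.

**What went wrong or disagreed**
- **First cover grasp:** I lifted before the fingers had closed, so the teal cover stayed on its brush. I repeated the grasp with more time and it came off.
- **Stillness check:** comparing two wrist pictures to confirm that nothing was swinging gave no answer. About 3,000 pixels differed, and the camera itself had moved 2–3 mm between them.
- **Disturbances:** I saw no brush knocked aside and no slackening of the grip.
- **Bystanders:** I never reached for the bowl, comb, massager or blue box, nor for the red and yellow look-alike covers. I did not measure their positions again at the end.

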